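# Gang-clamp the chair feet for marking out

### The job

Clamp up the round-topped chair feet that lie on their rocking round sides on the bench (two or three of them today) so that they can be marked out together: open the sliding clamp and lay every foot in it flat side down, side by side with their lengths across the board, centred across its width, in one row from the cork-faced fence. Put the hardwood packing block, long side along the jaw, between the last foot and the steel jaw so that the steel does not mark them, then slide the jaw up and press it home firmly for a moment, so that the whole row is closed up tight against the fence, and leave it so. Leave the sliding bevel and the pencil where they are.

Things in the scene. Friction and masses are not known exactly. Their poses are not given: they have to be found in the camera images.
- foot_a_mid (a point): centre of a pale beech chair foot (55 g; None: not there today): 44 mm wide (x), 60 long (y), 28 high (z, 14 each way). One 44 x 60 side is flat, with 2 dark dowel holes; flanks rise 15 mm straight from it, then an arch (radius 25, axis y). z points out of the arch: z up = flat side down. Starts lying on its arch, z down, and rocks at a touch; can also stand on an end
- foot_b_mid (a point): centre of a pale beech chair foot (55 g; None: not there today): 44 mm wide (x), 60 long (y), 28 high (z, 14 each way). One 44 x 60 side is flat, with 2 dark dowel holes; flanks rise 15 mm straight from it, then an arch (radius 25, axis y). z points out of the arch: z up = flat side down. Starts lying on its arch, z down, and rocks at a touch; can also stand on an end
- foot_c_mid (a point): centre of a pale beech chair foot (55 g; None: not there today): 44 mm wide (x), 60 long (y), 28 high (z, 14 each way). One 44 x 60 side is flat, with 2 dark dowel holes; flanks rise 15 mm straight from it, then an arch (radius 25, axis y). z points out of the arch: z up = flat side down. Starts lying on its arch, z down, and rocks at a touch; can also stand on an end
- packing_mid (a point): centre of the brown hardwood packing block, 42 mm (its x) by 85 mm (its y) by 30 mm high (its z), 90 g; at the start it lies loose on the clamp board between fence and jaw, long side across the board
- bed_middle (a point): centre of the top of the fixed plywood clamp board: 130 mm wide (x), 353 long (y), 15 thick, two flush metal tracks along its long edges, z up. +y points to the fence, whose face is at y = +125 mm; the board ends at y = -193 mm. The row of feet lies along y, each foot's length along x
- fence_face (a point): centre of the cork-faced working face of the fixed wooden fence, 126 mm wide, 36 mm high and 24 mm thick, at the +y end of the board; its y points out of the back of the fence, so the work lies at negative y
- jaw_face (a point): centre of the steel-faced working face of the sliding jaw (118 mm wide, 37 mm high, 30 mm thick), 18 mm above the board; its y points from the jaw toward the fence, its x along the face. The wooden body of the jaw lies behind the face, at negative y
- jaw_knob (a point): middle of the upright turned wooden hand knob on top of the jaw, 29 mm in diameter, 28 mm tall: 58 mm above the board, knob top 14 mm higher (the jaw itself is 37 mm high); 17 mm behind the jaw's face. The jaw is moved by it
- clamp_jaw (a joint): opening of the clamp in m: the distance from fence face to jaw face, 0 (touching) to 0.27 (fully open). The jaw slides in the tracks with about 4 N of drag and stays where it is left; it starts at 0.10 to 0.13
- bevel_gauge: sliding bevel (wooden stock, metal blade) lying on the bench, 89 x 158 x 26 mm; origin under its centre; a bystander
- flat_pencil: red carpenter's pencil lying on the bench, 14 x 170 x 8 mm; origin under its centre; a bystander
- vice_corner (a point): far right upper corner of the bench vice bolted to the bench edge: solid iron from here 0.125 m to the left (+y) and 0.24 m toward the robot, 0.1 m high. Not used: keep clear of it
- press_knob (a point): lower side of the ball knob on the lever of the fixed hand press, which hangs over the bench 0.32 to 0.37 m up; the 32 mm thick lever runs 0.2 m back from it, down to 0.19 m. Nothing to handle: all the work lies to the right of it (-y); swing the arm past it close to the robot (x below 0.38)

How it is judged:
On the way, in this order (a step that is already met when the one before it is completed fails the run):
1. every foot lies flat side down on the clamp board, lengthwise across it (angle between each of foot_a_mid, foot_b_mid, foot_c_mid's own z axis and vertical below 0.1 rad and height (world z) of foot_a_mid between 0.024 and 0.036 m and x of foot_a_mid in the frame of bed_middle between -0.02 and 0.02 m and y of foot_a_mid in the frame of bed_middle between -0.135 and 0.106 m and angle between the y axis of each of foot_a_mid, foot_b_mid, foot_c_mid and the x axis of bed_middle, either way round below 0.15 rad and height (world z) of foot_b_mid between 0.024 and 0.036 m and x of foot_b_mid in the frame of bed_middle between -0.02 and 0.02 m and y of foot_b_mid in the frame of bed_middle between -0.135 and 0.106 m and height (world z) of foot_c_mid between 0.024 and 0.036 m and x of foot_c_mid in the frame of bed_middle between -0.02 and 0.02 m and y of foot_c_mid in the frame of bed_middle between -0.135 and 0.106 m), for 0.2 s.
2. the jaw bears on the packing block and the row bears on the fence, each with more than 3 N (contact force between clamp_jaw and packing above 3 N and (contact force between clamp_fence and foot_a above 3 N or contact force between clamp_fence and foot_b above 3 N or contact force between clamp_fence and foot_c above 3 N)), for 0.15 s.
At the end, for the whole second after the job is handed in: Each foot present lies flat side down on the board, length across it (0.15 rad), within 15 mm of its centre line; the row closed up from the fence then the packing block square (0.1 rad, 20 mm) between last foot and jaw, all gaps under 3 mm; all at rest (angle between each of foot_a_mid, foot_b_mid, foot_c_mid, packing_mid's own z axis and vertical below 0.1 rad and height (world z) of foot_a_mid between 0.024 and 0.036 m and x of foot_a_mid in the frame of bed_middle between -0.015 and 0.015 m and y of foot_a_mid in the frame of bed_middle between -0.135 and 0.106 m and angle between the y axis of each of foot_a_mid, foot_b_mid, foot_c_mid and the x axis of bed_middle, either way round below 0.15 rad and height (world z) of foot_b_mid between 0.024 and 0.036 m and x of foot_b_mid in the frame of bed_middle between -0.015 and 0.015 m and y of foot_b_mid in the frame of bed_middle between -0.135 and 0.106 m and height (world z) of foot_c_mid between 0.024 and 0.036 m and x of foot_c_mid in the frame of bed_middle between -0.015 and 0.015 m and y of foot_c_mid in the frame of bed_middle between -0.135 and 0.106 m and (x of foot_a_mid in the frame of foot_b_mid between -0.047 and 0.047 m or x of foot_a_mid in the frame of foot_c_mid between -0.047 and 0.047 m) and (x of foot_b_mid in the frame of foot_a_mid between -0.047 and 0.047 m or x of foot_b_mid in the frame of foot_c_mid between -0.047 and 0.047 m) and (x of foot_c_mid in the frame of foot_a_mid between -0.047 and 0.047 m or x of foot_c_mid in the frame of foot_b_mid between -0.047 and 0.047 m) and height (world z) of packing_mid between 0.025 and 0.035 m and x of packing_mid in the frame of bed_middle between -0.02 and 0.02 m and angle between the x axis of packing_mid and the y axis of bed_middle, either way round below 0.1 rad and y of packing_mid in the frame of jaw_face between 0.018 and 0.024 m and y of any of foot_a_mid, foot_b_mid, foot_c_mid in the frame of fence_face above -0.025 m and (x of foot_a_mid in the frame of packing_mid between -0.046 and 0.046 m or x of foot_b_mid in the frame of packing_mid between -0.046 and 0.046 m or x of foot_c_mid in the frame of packing_mid between -0.046 and 0.046 m) and linear speed of each of foot_a, foot_b, foot_c, packing below 0.01 m/s and velocity of joint clamp_jaw below 0.005 m/s); the robot touches nothing.
It fails at once if the bevel is disturbed (moved more than 30 mm) (distance of bevel_gauge from where it was at the start of the episode above 0.03 m).
It fails at once if the pencil is disturbed (moved more than 30 mm) (distance of flat_pencil from where it was at the start of the episode above 0.03 m).
Of foot_a, foot_b, foot_c only 2 to 3 are there at a start; the rules pass over those that are not, and their reading is None.
At some moment in a run one of foot_a, foot_b, foot_c may be knocked a few centimetres aside while the robot is not near it.
Once in a run the grip may slacken for a moment while it holds something.
It also fails if it takes over 210 s, if anything falls off the work surface, if the arm or the gripper's body presses on something with over 40 N, if the wrist force passes 120 N, or if a joint passes its speed limit or range.

### The arm

A 6-joint arm with a two-finger parallel gripper is mounted at the origin on a cart in front of the work surface, level with it; the furniture and walls round the work are solid. World frame = base frame: x ahead of the robot, y to its left, z up, the work surface at z = 0. Lengths are in m, angles in rad, forces in N, time in s.
With the tool pointing down it reaches from about 0.375 to 0.975 m from the base axis. Payload 3.8 kg.
Tool frame: the origin (TCP) lies at the very end of the fingers, on their centre line; the grasp point (between the pads) lies 19 mm behind it; z points along the fingers, y is the line along which they close (so a half turn about z gives the same grasp; the last joint's range is limited). The gripper opens to 85 mm and grips with 20 to 120 N. Pads are 22 mm wide; open, the fingers measure 114 mm over their backs; the gripper's body (76 mm by 85 mm) begins 54 mm behind the grasp point. The pads swing forward as they close: fully open they stand 13 mm farther back than shut.
Start: joints at [-1.305, 0.264, 1.604, -0, 1.274, -0.037], TCP at [0.201, -0.644, 0.231] pointing down, gripper open.
Joint ranges: [-2.63, 2.63], [-0.94, 2.18], [0.31, 2.57], [-1.31, 4.45], [0, 2.66], [-2.55, 2.55]. Speed limits (rad/s): [2.57, 2.57, 3.14, 3.14, 3.14, 3.14].

### API

Orientations are given as a rotation vector (axis times angle).
In Python, from workcell import read_state, read_camera, calibration, finish_job gives the robot as it stands.
- The arm moves only by the tool step_arm, never from a script. Its argument "commands" is a list of rows, each an object of numbers: "fingers": the gripper's target within -1 to 1 (shut at 1, half-way at 0, fully open at -1); "dx", "dy", "dz": the shift along the tool's x, y, z in m; "roll": the turn about the tool's z in degrees. In form: [{"fingers": .., "dx": .., "dy": .., "dz": .., "roll": ..}, ...]. A call has 1 to 8 rows; each row is the pose to reach, as a shift and turn from the pose commanded when the call began, along the tool's axes at that moment; what a row does not reach only later rows make up. A row lasts 1/8 s, in which the tool goes at most 62.5 mm and 10.7 degrees, less where a joint would pass 70% of its speed; a pose out of reach is approached as far as the arm can. A call with a gripper value outside its range is refused whole. The fingers move at their own pace and stop on an object; "squeeze" is the grip in N (left out, the last holds). Time passes only in rows, so rows that repeat a pose let the fingers close. It gives the time, the measured TCP pose, the force, the opening and the grip force at its end, in the units of the state.
- read_state(): the state, without advancing time (a new reading comes with each control period).
- read_camera(name): name is "side" or "top"; returns (picture, depth): 480x640x3 uint8, blue, green, red; 480x640 float32, m along the optical axis (not along the pixel's ray), 0 where there is no reading.
- calibration(name): a dict with "intrinsics" (3x3 intrinsics, pixels), "world_to_cam" (4x4, takes a point from world to camera coordinates). Camera axes: x right, y up, looking along -z (the intrinsics and any distortion apply to the point x, -y, -z); pixel columns grow to the right and rows downward; lengths in m; the calibration is good to about 2 mm. A picture is of the moment at which its call begins. calibration takes no time and is no camera call.
- finish_job(): hands the job in; it is judged then, once.
The state is a dict: "time": time; "q": joint angles; "joint_vel": joint speeds; "joint_torque": joint torques, N m; "tool_pos": TCP position; "tcp_rot": TCP orientation; "wrist_force": force on the tool from outside, world axes, zero at the start; "torque": the same for the moment, N m; "width": opening from 0.0 (shut) to 1.0 (fully open); "grip_force": force on a finger pad.
Only numpy, scipy, OpenCV 4.12 (cv2) and the standard library are available. Lean on these libraries where they do the work, as an engineer would, in place of code of your own. Each camera call takes 0.05 s, during which the arm holds its last target. There are 200 camera calls.

## Working session

There is one attempt and no reset: what is moved stays moved. The work goes in short steps, Python scripts to look and compute and a tool call to move; the robot and the scene stay as the last step left them, time stands still between calls to the robot, and variables do not carry over. Pictures are saved under pics/ and viewed, at most 14 in all, crops included, and the job is handed in when it is done.

Besides the shell and the picture viewer there is one more tool, called after "Emit:" as name([rows], argument=value, ...), one row to a line, values as JSON. step_arm: Moves the arm, as the interface text tells. Its arguments: {"type":"object","properties":{"commands":{"type":"array","items":{"type":"object","properties":{"fingers":{"type":"number"},"dx":{"type":"number"},"dy":{"type":"number"},"dz":{"type":"number"},"roll":{"type":"number"}}}},"squeeze":{"type":"number"}},"required":["commands"]}

```bash
mkdir -p pics
cat > h.py <<'E'
import numpy as np, cv2
from workcell import read_state, read_camera, calibration, finish_job
def cam(n): 
    c=calibration(n); return np.array(c["intrinsics"]),np.array(c["world_to_cam"]),c
def pts(n,depth):
    K,T,_=cam(n); v,u=np.mgrid[0:480,0:640]
    x=(u-K[0,2])/K[0,0]*depth; y=(v-K[1,2])/K[1,1]*depth
    P=np.stack([x,-y,-depth,np.ones_like(depth)],-1)
    return (P@np.linalg.inv(T).T)[...,:3]
def ray(n,uv,z):
    K,T,_=cam(n); Ti=np.linalg.inv(T); u,v=uv
    d=Ti[:3,:3]@np.array([(u-K[0,2])/K[0,0],-(v-K[1,2])/K[1,1],-1]); o=Ti[:3,3]
    return o+d*(z-o[2])/d[2]
def proj(n,p):
    K,T,_=cam(n); c=T@np.r_[p,1]; return K[0,0]*c[0]/-c[2]+K[0,2], K[1,1]*-c[1]/-c[2]+K[1,2]
E
python3 - <<'E'
from h import *
for n in("top","side"):
    im,d=read_camera(n); cv2.imwrite(f"pics/{n}0.png",im); np.save(f"{n}0.npy",d)
    c=calibration(n); print(n,c)
print(read_state())
E
```

```text
top {'intrinsics': array([[604.4305251 ,   0.        , 322.6068109 ],
       [  0.        , 604.4305251 , 244.15586764],
       [  0.        ,   0.        ,   1.        ]]), 'world_to_cam': array([[-1.04818392e-03, -9.99939563e-01, -1.09440658e-02,
        -8.35747403e-02],
       [ 9.93077028e-01, -2.32636003e-03,  1.17441917e-01,
        -5.36871771e-01],
       [-1.17460279e-01, -1.07451996e-02,  9.93019448e-01,
        -1.32203726e+00],
       [ 0.00000000e+00,  0.00000000e+00,  0.00000000e+00,
         1.00000000e+00]])}
side {'intrinsics': array([[531.2214464 ,   0.        , 323.95931305],
       [  0.        , 531.2214464 , 242.86640393],
       [  0.        ,   0.        ,   1.        ]]), 'world_to_cam': array([[-0.84942299, -0.52767803,  0.00603996,  0.40844991],
       [ 0.29024558, -0.45759905,  0.84045262, -0.35428591],
       [-0.4407245 ,  0.71565285,  0.54185137, -1.00798078],
       [ 0.        ,  0.        ,  0.        ,  1.        ]])}
{'time': 0.1, 'q': array([-1.30490487e+00,  2.64703835e-01,  1.60522191e+00, -1.38275221e-05,
        1.27368331e+00, -3.69001808e-02]), 'joint_vel': array([-4.29076562e-04, -1.37469379e-03, -3.04100727e-03, -9.52282097e-05,
        1.64447613e-03,  3.53850095e-04]), 'joint_torque': array([ 9.94586699e-04, -5.16704428e+01, -3.68588948e+01,  1.36797684e-05,
        6.22638894e-03, -3.84109615e-05]), 'tool_pos': array([ 0.20109947, -0.64367119,  0.23007736]), 'tcp_rot': array([-3.10367785e+00, -4.73513550e-01,  3.82238830e-04]), 'wrist_force': array([ 0.95577373,  0.28868979, -0.49025829]), 'torque': array([ 0.02450697, -0.00376477,  0.04171202]), 'grip_force': 0.0, 'width': 0.9987274384747669}
```

View pics/top0.png

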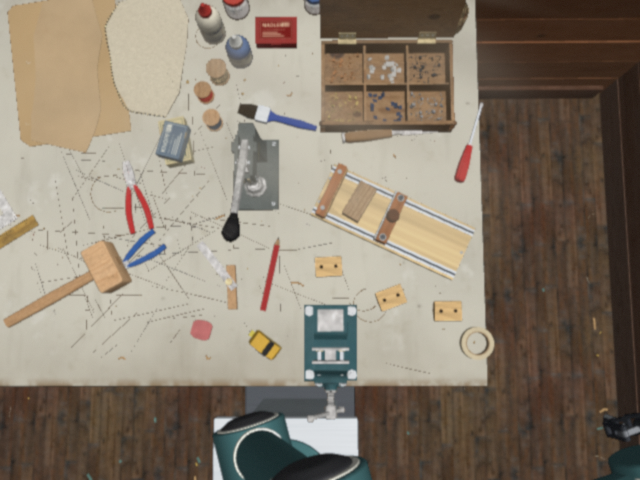

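View pics/side0.png

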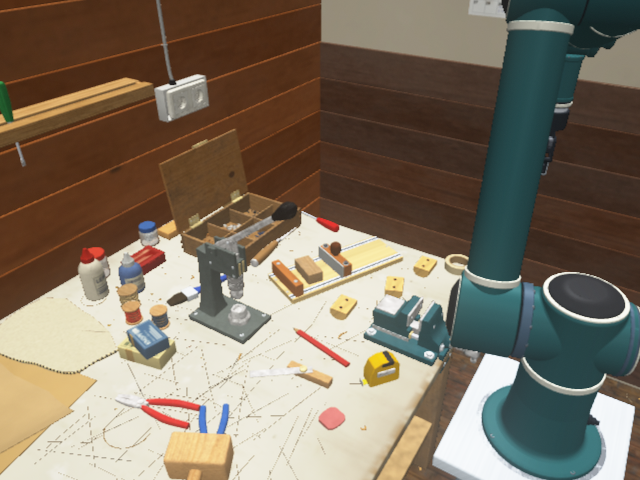

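The top view shows three feet with their holes up, near (328,266), (390,298) and (448,311). The clamp runs from its fence (330,190) to about (460,255), with the packing at (359,201) and the knob at (393,214). The pencil is at (270,273) and the vice at (330,343). The bevel is probably the item near (20,222), which I'll stay well away from.

```bash
cat >> h.py <<'E'
def rects(mask,z,amin=100,amax=1e9,n="top"):
    out=[]
    for c in cv2.findContours(mask.astype(np.uint8),cv2.RETR_EXTERNAL,cv2.CHAIN_APPROX_NONE)[0]:
        if not amin<cv2.contourArea(c)<amax: continue
        w=np.array([ray(n,p[0],z)[:2] for p in c],np.float32)*1000
        (cx,cy),(a,b),t=cv2.minAreaRect(w)
        if a<b: a,b,t=b,a,t+90
        uv=c[:,0].mean(0)
        out.append((uv.round(),round(cx,1),round(cy,1),round(a,1),round(b,1),round((t+90)%180-90,1)))
    return out  # centre mm, long, short, angle of long side (deg)
def go(x,y,z,phi=None,mod=180):
    """shift from the measured pose to a world target; phi = direction of tool x, deg"""
    from scipy.spatial.transform import Rotation as R
    s=read_state(); M=R.from_rotvec(s["tcp_rot"]).as_matrix(); p=s["tool_pos"]
    d=M.T@(np.array([x,y,z])-p); f=np.degrees(np.arctan2(M[1,0],M[0,0])); r=0
    if phi is not None: r=-((phi-f+mod/2)%mod-mod/2)
    print("tool",p.round(4),"phi",round(f,1),"tilt",M[:,2].round(3),"q6",s["q"][5].round(2),"-> dx dy dz",d.round(4),"roll",round(r,1))
E
python3 - <<'E'
from h import *
im=cv2.imread("pics/top0.png"); d=np.load("top0.npy"); P=pts("top",d)
hsv=cv2.cvtColor(im,cv2.COLOR_BGR2HSV)
for u,v in [(328,266),(390,291),(448,306),(359,197),(393,211),(330,185),(430,230),(340,240),(390,232)]: print((u,v),hsv[v,u],P[v,u].round(4))
box=np.zeros(d.shape,bool); box[150:340,300:490]=1
z=P[...,2]
print("feet",rects(box&(z>.018)&(z<.05)&(np.arange(480)[:,None]>250)&(np.arange(480)[:,None]<325)&(hsv[...,1]>60),.028))
print("clamp top",rects(box&(z>.035)&(z<.07),.051,60))
m=box&(hsv[...,1]>60)&(z>.006)&(z<.024)&(np.arange(480)[:,None]<285); print("board",rects(m,.015,200))
print("pack",rects(box&(z>.037)&(z<.048),.045,60))
go(.5,-.3,.2,0)
E
```

```text
(328, 266) [ 18 104 219] [ 0.4878 -0.0965  0.0291]
(390, 291) [ 18 104 213] [ 0.4319 -0.2337  0.0312]
(448, 306) [ 18 104 211] [ 0.3987 -0.3618  0.0276]
(359, 197) [ 16  73 175] [ 0.6415 -0.1662  0.0427]
(393, 211) [ 12  87 112] [ 0.602  -0.2371  0.0858]
(330, 185) [ 12 104 176] [ 0.6661 -0.1013  0.0561]
(430, 230) [ 20  80 203] [ 0.5693 -0.3266  0.0229]
(340, 240) [ 23  23 199] [ 5.498e-01 -1.240e-01  5.000e-04]
(390, 232) [ 14 110 172] [ 0.561  -0.2335  0.0513]
feet [(array([447., 311.]), 388.8, -359.5, 62.1, 41.8, 89.9), (array([391., 297.]), 417.8, -234.9, 60.2, 43.3, -69.6), (array([328., 266.]), 487.4, -96.6, 59.6, 43.3, -87.1)]
clamp top [(array([390., 217.]), 593.6, -234.2, 119.6, 30.0, -25.2), (array([359., 201.]), 630.8, -165.2, 85.9, 42.1, -30.2), (array([331., 190.]), 655.0, -103.9, 127.9, 25.1, -25.4)]
board [(array([430., 238.]), 552.6, -326.1, 168.5, 85.8, 64.8), (array([357., 207.]), 627.5, -167.8, 117.9, 85.8, 64.5)]
pack [(array([360., 200.]), 631.9, -165.5, 86.2, 42.2, -30.2)]
tool [ 0.2011 -0.6437  0.2301] phi 17.3 tilt [-0.001  0.002 -1.   ] q6 -0.04 -> dx dy dz [ 0.3878 -0.2388  0.0306] roll 17.3
```

Run:
```python
import cv2
im=cv2.imread("pics/top0.png")[150:330,300:500]; cv2.imwrite("pics/crop0.png",cv2.resize(im,None,fx=3.3,fy=3.3,interpolation=cv2.INTER_CUBIC)[:,:800])
```

```text
(no output)
```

View pics/crop0.png

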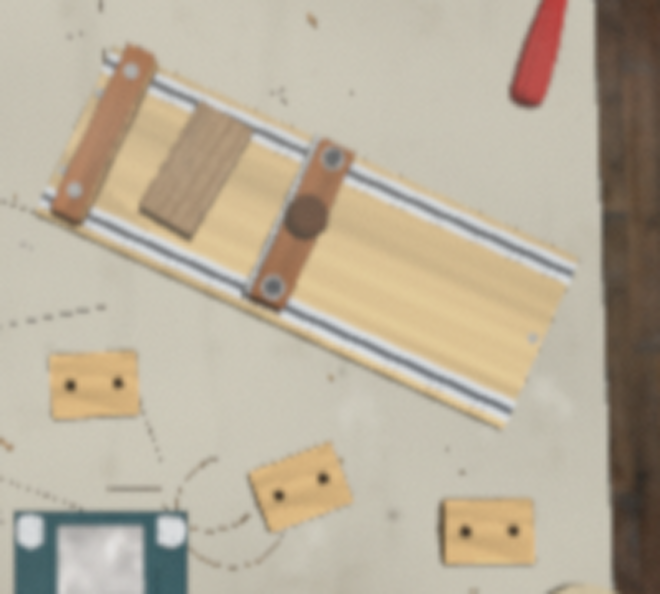

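The heights match the known sizes. Bed +y points at about 64.7°, bed middle is near (0.5964, -0.2277) and the knob near (0.593, -0.236). The first job is to open the jaw.

```bash
cat >> h.py <<'E'
A=np.radians(64.7); BY=np.array([np.cos(A),np.sin(A)]); BX=np.array([BY[1],-BY[0]]); BM=np.array([.5964,-.2277])
def bed(x,y): return BM+x/1000*BX+y/1000*BY   # mm in bed frame -> world m
def inbed(p): e=(np.asarray(p)[:2]-BM)*1000; return (e@BX).round(1),(e@BY).round(1)
E
python3 -c "
from h import *
go(.593,-.236,.13,-25.3); print(bed(0,-145))"
```

```text
tool [ 0.2011 -0.6437  0.2301] phi 17.3 tilt [-0.001  0.002 -1.   ] q6 -0.04 -> dx dy dz [ 0.4956 -0.2721  0.1007] roll 42.6
[ 0.53443311 -0.35879197]
```

Emit:
step_arm([
  {"dx":0.4956,"dy":-0.2721,"dz":0.05,"roll":42.6,"fingers":-1},
  {"dx":0.4956,"dy":-0.2721,"dz":0.05,"roll":42.6,"fingers":-1},
  {"dx":0.4956,"dy":-0.2721,"dz":0.05,"roll":42.6,"fingers":-1},
  {"dx":0.4956,"dy":-0.2721,"dz":0.05,"roll":42.6,"fingers":-1},
  {"dx":0.4956,"dy":-0.2721,"dz":0.05,"roll":42.6,"fingers":-1},
  {"dx":0.4956,"dy":-0.2721,"dz":0.05,"roll":42.6,"fingers":-1},
  {"dx":0.4956,"dy":-0.2721,"dz":0.05,"roll":42.6,"fingers":-1},
  {"dx":0.4956,"dy":-0.2721,"dz":0.05,"roll":42.6,"fingers":-1},
])

```text
time: 1.1
tool_pos: [0.5438, -0.2874, 0.1872]
tcp_rot: [3.066, -0.687, -0.001]
wrist_force: [0.1, -1.6, 0.1]
width: 1.001
grip_force: 0.0
```

```bash
python3 -c "
from h import *
go(.593,-.236,.062,-25.3)"
```

```text
tool [ 0.5438 -0.2874  0.1872] phi -25.2 tilt [-0.  0. -1.] q6 1.48 -> dx dy dz [ 0.0226 -0.0675  0.1252] roll 0.1
```

Emit:
step_arm([
  {"dx":0.0226,"dy":-0.0675,"dz":0.0,"fingers":-1},
  {"dx":0.0226,"dy":-0.0675,"dz":0.02,"fingers":-1},
  {"dx":0.0226,"dy":-0.0675,"dz":0.07,"fingers":-1},
  {"dx":0.0226,"dy":-0.0675,"dz":0.125,"fingers":-1},
  {"dx":0.0226,"dy":-0.0675,"dz":0.125,"fingers":-1},
  {"dx":0.0226,"dy":-0.0675,"dz":0.125,"fingers":-1},
])

```text
invalid input
```

Emit:
step_arm([
  {"dz":0,"fingers":1},
  {"dz":0,"fingers":1},
  {"dz":0,"fingers":1},
  {"dz":0,"fingers":1},
  {"dz":0,"fingers":1},
  {"dz":0,"fingers":1},
  {"dz":0,"fingers":1},
], squeeze=40)

```text
invalid input
```

```bash
python3 -c "
from h import *
go(.593,-.236,.062,-25.3);print(inbed(read_state()['tool_pos']))"
```

```text
tool [ 0.5438 -0.2874  0.1872] phi -25.2 tilt [-0.  0. -1.] q6 1.48 -> dx dy dz [ 0.0226 -0.0675  0.1252] roll 0.1
(np.float64(-22.1), np.float64(-76.5))
```

All five keys are needed in each row, it seems.

Emit:
step_arm([
  {"dx":0.0226,"dy":-0.0675,"dz":0.0,"roll":0,"fingers":-1},
  {"dx":0.0226,"dy":-0.0675,"dz":0.02,"roll":0,"fingers":-1},
  {"dx":0.0226,"dy":-0.0675,"dz":0.07,"roll":0,"fingers":-1},
  {"dx":0.0226,"dy":-0.0675,"dz":0.125,"roll":0,"fingers":-1},
  {"dx":0.0226,"dy":-0.0675,"dz":0.125,"roll":0,"fingers":-1},
  {"dx":0.0226,"dy":-0.0675,"dz":0.125,"roll":0,"fingers":-1},
])

```text
time: 1.85
tool_pos: [0.5923, -0.2386, 0.0637]
tcp_rot: [3.065, -0.688, 0.001]
wrist_force: [0.9, -0.2, 0.9]
width: 1.002
grip_force: 0.0
```

Emit:
step_arm([
  {"dx":0,"dy":0,"dz":0,"roll":0,"fingers":1},
  {"dx":0,"dy":0,"dz":0,"roll":0,"fingers":1},
  {"dx":0,"dy":0,"dz":0,"roll":0,"fingers":1},
  {"dx":0,"dy":0,"dz":0,"roll":0,"fingers":1},
  {"dx":0,"dy":0,"dz":0,"roll":0,"fingers":1},
  {"dx":0,"dy":0,"dz":0,"roll":0,"fingers":1},
], squeeze=40)

```text
time: 2.6
tool_pos: [0.593, -0.238, 0.0643]
tcp_rot: [3.065, -0.687, 0.003]
wrist_force: [-1.1, 0.7, 6.6]
width: 0.329
grip_force: 39.4
```

```bash
python3 -c "
from h import *
go(.593,-.236,.062,-25.3);print(inbed(read_state()['tool_pos']))"
```

```text
tool [ 0.593  -0.238   0.0643] phi -25.3 tilt [ 0.002 -0.001 -1.   ] q6 1.59 -> dx dy dz [-0.0008 -0.0018  0.0023] roll 0.0
(np.float64(1.3), np.float64(-10.8))
```

Emit:
step_arm([
  {"dx":0,"dy":0.02,"dz":0,"roll":0,"fingers":1},
  {"dx":0,"dy":0.045,"dz":0,"roll":0,"fingers":1},
  {"dx":0,"dy":0.07,"dz":0,"roll":0,"fingers":1},
  {"dx":0,"dy":0.095,"dz":0,"roll":0,"fingers":1},
  {"dx":0,"dy":0.12,"dz":0,"roll":0,"fingers":1},
  {"dx":0,"dy":0.14,"dz":0,"roll":0,"fingers":1},
  {"dx":0,"dy":0.148,"dz":0,"roll":0,"fingers":1},
  {"dx":0,"dy":0.148,"dz":0,"roll":0,"fingers":1},
])

```text
time: 3.6
tool_pos: [0.5294, -0.3727, 0.0643]
tcp_rot: [3.064, -0.687, 0.003]
wrist_force: [-1.5, -1.5, 6.0]
width: 0.326
grip_force: 39.6
```

Emit:
step_arm([
  {"dx":0,"dy":0,"dz":0,"roll":0,"fingers":-1},
  {"dx":0,"dy":0,"dz":0,"roll":0,"fingers":-1},
  {"dx":0,"dy":0,"dz":0,"roll":0,"fingers":-1},
  {"dx":0,"dy":0,"dz":0,"roll":0,"fingers":-1},
  {"dx":0,"dy":0,"dz":-0.06,"roll":0,"fingers":-1},
  {"dx":0,"dy":0,"dz":-0.08,"roll":0,"fingers":-1},
])

```text
time: 4.35
tool_pos: [0.5311, -0.3731, 0.1469]
tcp_rot: [3.063, -0.686, 0.009]
wrist_force: [0.2, -0.3, -0.4]
width: 1.004
grip_force: 0.0
```

```bash
python3 -c "
from h import *
print(inbed(read_state()['tool_pos']))
go(.6312,-.1654,.10,-30.2)"
```

```text
(np.float64(3.1), np.float64(-159.4))
tool [ 0.5311 -0.3731  0.1469] phi -25.2 tilt [ 0.005 -0.004 -1.   ] q6 1.36 -> dx dy dz [ 0.0016 -0.2306  0.0466] roll 5.0
```

Emit:
step_arm([
  {"dx":0.0016,"dy":-0.2326,"dz":0.0,"roll":5,"fingers":-0.4},
  {"dx":0.0016,"dy":-0.2326,"dz":0.0,"roll":5,"fingers":-0.4},
  {"dx":0.0016,"dy":-0.2326,"dz":0.0,"roll":5,"fingers":-0.4},
  {"dx":0.0016,"dy":-0.2326,"dz":0.0,"roll":5,"fingers":-0.4},
  {"dx":0.0016,"dy":-0.2326,"dz":0.047,"roll":5,"fingers":-0.4},
  {"dx":0.0016,"dy":-0.2326,"dz":0.047,"roll":5,"fingers":-0.4},
  {"dx":0.0016,"dy":-0.2326,"dz":0.047,"roll":5,"fingers":-0.4},
])

```text
time: 5.22
tool_pos: [0.6296, -0.1623, 0.0961]
tcp_rot: [3.032, -0.82, -0.0]
wrist_force: [0.2, -0.0, 0.4]
width: 0.698
grip_force: 0.0
```

```bash
python3 -c "
from h import *
s=read_state();print(s['width'])
go(.6312-.001,-.1654-.002,.024,-30.2)"
```

```text
0.6978674705001091
tool [ 0.6296 -0.1623  0.0961] phi -30.3 tilt [-0. -0. -1.] q6 1.81 -> dx dy dz [0.0031 0.004  0.0721] roll -0.1
```

Emit:
step_arm([
  {"dx":0.003,"dy":0.004,"dz":0.02,"roll":0,"fingers":-0.4},
  {"dx":0.003,"dy":0.004,"dz":0.05,"roll":0,"fingers":-0.4},
  {"dx":0.003,"dy":0.004,"dz":0.072,"roll":0,"fingers":-0.4},
  {"dx":0.003,"dy":0.004,"dz":0.072,"roll":0,"fingers":1},
  {"dx":0.003,"dy":0.004,"dz":0.072,"roll":0,"fingers":1},
  {"dx":0.003,"dy":0.004,"dz":0.072,"roll":0,"fingers":1},
  {"dx":0.003,"dy":0.004,"dz":0.072,"roll":0,"fingers":1},
  {"dx":0.003,"dy":0.004,"dz":0.06,"roll":0,"fingers":1},
])

```text
time: 6.22
tool_pos: [0.6294, -0.1666, 0.0355]
tcp_rot: [-3.033, 0.819, 0.003]
wrist_force: [-0.3, 0.8, -1.4]
width: 0.48
grip_force: 46.0
```

```bash
python3 -c "
from h import *
s=read_state();print(s['width'],s['grip_force'],inbed(s['tool_pos']))
p=bed(0,-119);go(p[0],p[1],.024,-25.3)"
```

```text
0.48000727807710275 45.95485031604767 (np.float64(3.7), np.float64(69.4))
tool [ 0.6294 -0.1666  0.0355] phi -30.2 tilt [-0.002  0.001 -1.   ] q6 1.8 -> dx dy dz [0.0125 0.188  0.0115] roll -4.9
```

Emit:
step_arm([
  {"dx":0.003,"dy":0.05,"dz":-0.01,"roll":-4.9,"fingers":1},
  {"dx":0.007,"dy":0.1,"dz":-0.01,"roll":-4.9,"fingers":1},
  {"dx":0.0105,"dy":0.15,"dz":-0.01,"roll":-4.9,"fingers":1},
  {"dx":0.011,"dy":0.171,"dz":-0.01,"roll":-4.9,"fingers":1},
  {"dx":0.011,"dy":0.171,"dz":0.005,"roll":-4.9,"fingers":1},
  {"dx":0.011,"dy":0.171,"dz":0.0125,"roll":-4.9,"fingers":1},
  {"dx":0.011,"dy":0.171,"dz":0.0125,"roll":-4.9,"fingers":1},
])

```text
time: 7.1
tool_pos: [0.5599, -0.325, 0.0391]
tcp_rot: [3.057, -0.687, 0.021]
wrist_force: [-18.7, 10.0, 63.3]
width: 0.483
grip_force: 66.1
```

```bash
python3 -c "
from h import *
s=read_state();print(s['width'],s['grip_force'],inbed(s['tool_pos']))
p=bed(0,-102);go(p[0],p[1],.024,-25.3)"
```

```text
0.48295555833077786 66.10225380398333 (np.float64(8.6), np.float64(-103.5))
tool [ 0.5599 -0.325   0.0391] phi -25.3 tilt [ 0.011 -0.011 -1.   ] q6 1.45 -> dx dy dz [-0.0088 -0.0016  0.0149] roll -0.0
```

Emit:
step_arm([
  {"dx":-0.005,"dy":-0.01,"dz":-0.02,"roll":0,"fingers":1},
  {"dx":-0.005,"dy":-0.01,"dz":-0.035,"roll":0,"fingers":1},
  {"dx":-0.005,"dy":-0.01,"dz":-0.035,"roll":0,"fingers":1},
])

```text
time: 7.48
tool_pos: [0.5543, -0.3088, 0.059]
tcp_rot: [3.065, -0.688, 0.003]
wrist_force: [0.2, -0.9, -1.4]
width: 0.479
grip_force: 46.1
```

Run:
```python
from h import *
im,d=read_camera("side"); a=im[200:350,230:430]
im2,d2=read_camera("top"); b=im2[150:300,300:500]; 
cv2.imwrite("pics/j1.png",cv2.resize(np.vstack([a,b]),None,fx=2,fy=2)[:600]); 
s=read_state();print(s['wrist_force'],s['tool_pos'],inbed(s['tool_pos']))
```

```text
[-0.34921138 -1.11214151 -0.69623627] [ 0.55282383 -0.30837168  0.05681769] (np.float64(-4.9), np.float64(-91.6))
```

View pics/j1.png

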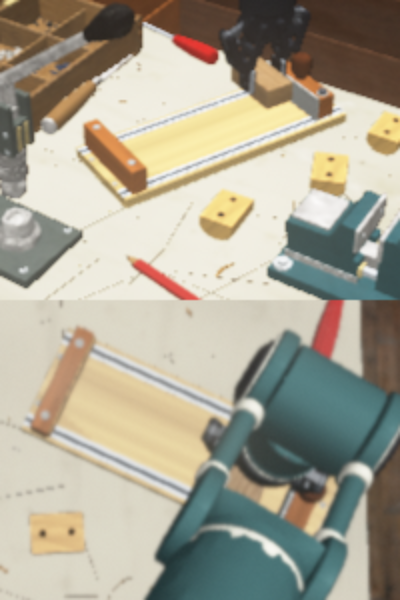

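```bash
python3 -c "
from h import *
p=bed(0,-86);go(p[0],p[1],.024,-25.3)"
```

```text
tool [ 0.5528 -0.3084  0.0568] phi -25.3 tilt [-0.002  0.001 -1.   ] q6 1.46 -> dx dy dz [ 0.005  -0.0056  0.0328] roll -0.0
```

Emit:
step_arm([
  {"dx":0.005,"dy":-0.0056,"dz":0.01,"roll":0,"fingers":1},
  {"dx":0.005,"dy":-0.0056,"dz":0.022,"roll":0,"fingers":1},
  {"dx":0.005,"dy":-0.0056,"dz":0.03,"roll":0,"fingers":1},
  {"dx":0.005,"dy":-0.0056,"dz":0.032,"roll":0,"fingers":1},
  {"dx":0.005,"dy":-0.0056,"dz":0.032,"roll":0,"fingers":1},
])

```text
time: 8.2
tool_pos: [0.56, -0.306, 0.0258]
tcp_rot: [-3.065, 0.689, 0.001]
wrist_force: [0.3, -0.9, -1.7]
width: 0.483
grip_force: 46.1
```

Emit:
step_arm([
  {"dx":0,"dy":0,"dz":0.002,"roll":0,"fingers":1},
  {"dx":0,"dy":0,"dz":0.002,"roll":0,"fingers":1},
  {"dx":0,"dy":0,"dz":0.002,"roll":0,"fingers":-0.25},
  {"dx":0,"dy":0,"dz":0.002,"roll":0,"fingers":-0.25},
  {"dx":0,"dy":0,"dz":0.002,"roll":0,"fingers":-0.25},
  {"dx":0,"dy":0,"dz":-0.04,"roll":0,"fingers":-0.25},
  {"dx":0,"dy":0,"dz":-0.1,"roll":0,"fingers":-0.25},
  {"dx":0,"dy":0,"dz":-0.1,"roll":0,"fingers":-1},
])

```text
time: 9.2
tool_pos: [0.5646, -0.3086, 0.1334]
tcp_rot: [3.061, -0.688, 0.019]
wrist_force: [-0.2, -0.6, 0.6]
width: 0.819
grip_force: 0.0
```

```bash
python3 -c "
from h import *
go(.4874,-.0966,.1,3)"
```

```text
tool [ 0.5646 -0.3086  0.1334] phi -25.3 tilt [ 0.011 -0.007 -1.   ] q6 1.47 -> dx dy dz [-0.1609 -0.1586  0.0311] roll -28.3
```

Emit:
step_arm([
  {"dx":-0.1609,"dy":-0.1586,"dz":-0.01,"roll":-28.3,"fingers":-1},
  {"dx":-0.1609,"dy":-0.1586,"dz":-0.01,"roll":-28.3,"fingers":-1},
  {"dx":-0.1609,"dy":-0.1586,"dz":-0.01,"roll":-28.3,"fingers":-1},
  {"dx":-0.1609,"dy":-0.1586,"dz":-0.01,"roll":-28.3,"fingers":-1},
  {"dx":-0.1609,"dy":-0.1586,"dz":0.031,"roll":-28.3,"fingers":-1},
  {"dx":-0.1609,"dy":-0.1586,"dz":0.031,"roll":-28.3,"fingers":-1},
])

```text
time: 9.95
tool_pos: [0.4791, -0.0924, 0.092]
tcp_rot: [-3.139, -0.083, 0.012]
wrist_force: [-0.5, -0.4, 0.1]
width: 0.999
grip_force: 0.0
```

Run:
```python
from h import *
im,d=read_camera("side"); cv2.imwrite("pics/s1.png",im)
P=pts("side",d); hsv=cv2.cvtColor(im,cv2.COLOR_BGR2HSV)
z=P[...,2]; m=(z>.018)&(z<.04)&(P[...,0]>.35)&(P[...,0]<.53)&(P[...,1]<-.04)&(P[...,1]>-.42)&(hsv[...,1]>60)
print(rects(m,.028,60,1e9,"side"))
go(.4874,-.0966,.006,3)
```

```text
[(array([343., 306.]), 484.3, -89.9, 72.9, 48.4, -87.3), (array([394., 285.]), 414.8, -228.4, 75.3, 42.3, -69.4), (array([425., 265.]), 384.5, -352.4, 78.1, 47.1, -88.7)]
tool [ 0.4809 -0.0933  0.0937] phi 3.0 tilt [-0.004  0.001 -1.   ] q6 1.28 -> dx dy dz [0.0067 0.0038 0.0876] roll -0.0
```

Side view still agrees with the feet where measured (bigger only because their end faces show). Grasp foot 1.

Emit:
step_arm([
  {"dx":0.0067,"dy":0.0038,"dz":0.03,"roll":0,"fingers":-1},
  {"dx":0.0067,"dy":0.0038,"dz":0.06,"roll":0,"fingers":-1},
  {"dx":0.0067,"dy":0.0038,"dz":0.085,"roll":0,"fingers":-1},
  {"dx":0.0067,"dy":0.0038,"dz":0.086,"roll":0,"fingers":1},
  {"dx":0.0067,"dy":0.0038,"dz":0.086,"roll":0,"fingers":1},
  {"dx":0.0067,"dy":0.0038,"dz":0.086,"roll":0,"fingers":1},
  {"dx":0.0067,"dy":0.0038,"dz":0.086,"roll":0,"fingers":1},
], squeeze=40)

```text
time: 10.88
tool_pos: [0.4905, -0.0975, 0.0102]
tcp_rot: [3.14, 0.081, 0.003]
wrist_force: [0.1, 0.1, -0.5]
width: 0.693
grip_force: 43.2
```

```bash
python3 -c "
from h import *
s=read_state();print(s['width'],s['grip_force'])
p=bed(0,25);go(p[0],p[1],.1,64.7)"
```

```text
0.6926555430402697 43.17216742783785
tool [ 0.4905 -0.0975  0.0102] phi 2.9 tilt [ 0.002 -0.    -1.   ] q6 1.27 -> dx dy dz [ 0.1111  0.1135 -0.0895] roll -61.8
```

Emit:
step_arm([
  {"dx":0.0,"dy":0.0,"dz":-0.06,"roll":0,"fingers":1},
  {"dx":0.0567,"dy":0.0545,"dz":-0.09,"roll":-12,"fingers":1},
  {"dx":0.1134,"dy":0.109,"dz":-0.09,"roll":-24,"fingers":1},
  {"dx":0.1134,"dy":0.109,"dz":-0.09,"roll":-36,"fingers":1},
  {"dx":0.1134,"dy":0.109,"dz":-0.09,"roll":-48,"fingers":1},
  {"dx":0.1134,"dy":0.109,"dz":-0.09,"roll":-61.8,"fingers":1},
  {"dx":0.1134,"dy":0.109,"dz":-0.09,"roll":-61.8,"fingers":1},
  {"dx":0.1134,"dy":0.109,"dz":-0.09,"roll":-61.8,"fingers":1},
])

```text
time: 11.88
tool_pos: [0.6085, -0.2003, 0.0994]
tcp_rot: [2.654, 1.68, 0.0]
wrist_force: [-0.2, -0.2, -1.1]
width: 0.691
grip_force: 44.0
```

```bash
python3 -c "
from h import *
s=read_state();print(s['width'],s['grip_force'])
p=bed(0,30);go(p[0],p[1],.026,64.7)"
```

```text
0.6913636331081617 43.966421987861395
tool [ 0.6085 -0.2003  0.0994] phi 64.7 tilt [ 0. -0. -1.] q6 0.09 -> dx dy dz [0.     0.0008 0.0734] roll -0.0
```

Emit:
step_arm([
  {"dx":0,"dy":0,"dz":0.04,"roll":0,"fingers":1},
  {"dx":0,"dy":0,"dz":0.07,"roll":0,"fingers":1},
  {"dx":0,"dy":0,"dz":0.073,"roll":0,"fingers":1},
  {"dx":0,"dy":0,"dz":0.073,"roll":0,"fingers":1},
  {"dx":0,"dy":0,"dz":0.073,"roll":0,"fingers":-1},
  {"dx":0,"dy":0,"dz":0.073,"roll":0,"fingers":-1},
  {"dx":0,"dy":0,"dz":0.073,"roll":0,"fingers":-1},
])

```text
time: 12.75
tool_pos: [0.6089, -0.2004, 0.0269]
tcp_rot: [2.653, 1.682, 0.001]
wrist_force: [0.2, 0.1, -0.3]
width: 0.998
grip_force: 0.0
```

Emit:
step_arm([
  {"dx":0,"dy":0,"dz":-0.04,"roll":0,"fingers":-1},
  {"dx":-0.045,"dy":0,"dz":-0.045,"roll":0,"fingers":0.3},
  {"dx":-0.045,"dy":0,"dz":-0.045,"roll":0,"fingers":0.3},
  {"dx":-0.045,"dy":0,"dz":-0.03,"roll":0,"fingers":0.3},
  {"dx":-0.045,"dy":0,"dz":-0.005,"roll":0,"fingers":0.3},
  {"dx":-0.045,"dy":0,"dz":-0.005,"roll":0,"fingers":0.3},
])

```text
time: 13.5
tool_pos: [0.5864, -0.2387, 0.0271]
tcp_rot: [-2.647, -1.68, 0.006]
wrist_force: [0.3, 0.4, 0.6]
width: 0.349
grip_force: 0.0
```

Run:
```python
from h import *
im,d=read_camera("side"); cv2.imwrite("pics/s2.png",cv2.resize(im[200:350,230:430],None,fx=3,fy=3))
s=read_state();print(s['width'],s['wrist_force'],s['tool_pos'],inbed(s['tool_pos']))
```

```text
0.3497368380097069 [-0.86065758 -1.02095453  0.50875407] [ 0.58762229 -0.23930594  0.02864608] (np.float64(-3.0), np.float64(-14.2))
```

View pics/s2.png

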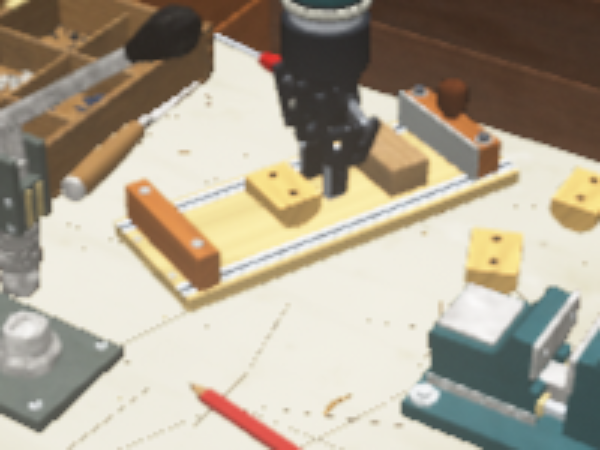

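Emit:
step_arm([
  {"dx":0.005,"dy":0,"dz":-0.004,"roll":0,"fingers":0.3},
  {"dx":0.012,"dy":0,"dz":-0.004,"roll":0,"fingers":0.3},
  {"dx":0.018,"dy":0,"dz":-0.004,"roll":0,"fingers":0.3},
  {"dx":0.024,"dy":0,"dz":-0.004,"roll":0,"fingers":0.3},
  {"dx":0.03,"dy":0,"dz":-0.004,"roll":0,"fingers":0.3},
  {"dx":0.036,"dy":0,"dz":-0.004,"roll":0,"fingers":0.3},
  {"dx":0.041,"dy":0,"dz":-0.004,"roll":0,"fingers":0.3},
  {"dx":0.041,"dy":0,"dz":-0.004,"roll":0,"fingers":0.3},
])

```text
time: 14.55
tool_pos: [0.6069, -0.2034, 0.035]
tcp_rot: [-2.653, -1.683, 0.0]
wrist_force: [0.3, 0.4, -0.8]
width: 0.351
grip_force: 0.0
```

Run:
```python
from h import *
im,d=read_camera("side"); cv2.imwrite("pics/s3.png",cv2.resize(im[220:320,260:400],None,fx=4,fy=4))
s=read_state();print(s['width'],s['wrist_force'],s['tool_pos'],inbed(s['tool_pos']))
```

```text
0.35236510911627417 [-0.19753029 -1.09412114 -0.20272829] [ 0.60673428 -0.20358874  0.03496671] (np.float64(-1.0), np.float64(26.2))
```

View pics/s3.png

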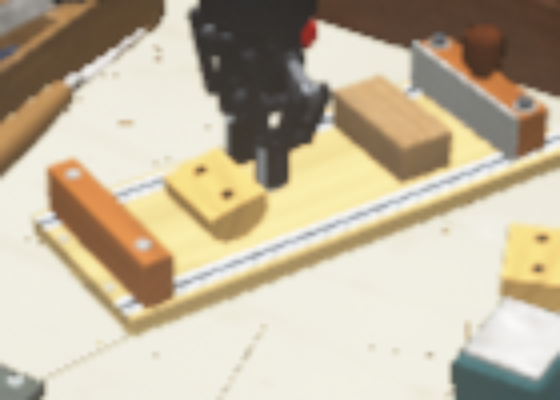

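The foot slid, tilted about 20–25°. Finger friction was holding its rear edge down, so I'll lift while pushing and let that friction help the roll.

Emit:
step_arm([
  {"dx":0.004,"dy":0,"dz":-0.003,"roll":0,"fingers":0.3},
  {"dx":0.008,"dy":0,"dz":-0.008,"roll":0,"fingers":0.3},
  {"dx":0.012,"dy":0,"dz":-0.013,"roll":0,"fingers":0.3},
  {"dx":0.016,"dy":0,"dz":-0.018,"roll":0,"fingers":0.3},
  {"dx":0.02,"dy":0,"dz":-0.022,"roll":0,"fingers":0.3},
  {"dx":0.024,"dy":0,"dz":-0.025,"roll":0,"fingers":0.3},
  {"dx":0.026,"dy":0,"dz":-0.026,"roll":0,"fingers":0.3},
])

```text
time: 15.48
tool_pos: [0.6181, -0.1802, 0.0615]
tcp_rot: [2.653, 1.682, 0.0]
wrist_force: [0.5, 0.5, 1.0]
width: 0.352
grip_force: 0.0
```

Run:
```python
from h import *
im,d=read_camera("side"); cv2.imwrite("pics/s4.png",cv2.resize(im[220:320,260:400],None,fx=4,fy=4))
s=read_state();print(s['width'],s['wrist_force'],s['tool_pos'],inbed(s['tool_pos']))
```

```text
0.3526859701454357 [ 0.2668307   0.43237072 -0.24927344] [ 0.61817084 -0.18004457  0.06146522] (np.float64(-0.7), np.float64(52.4))
```

View pics/s4.png

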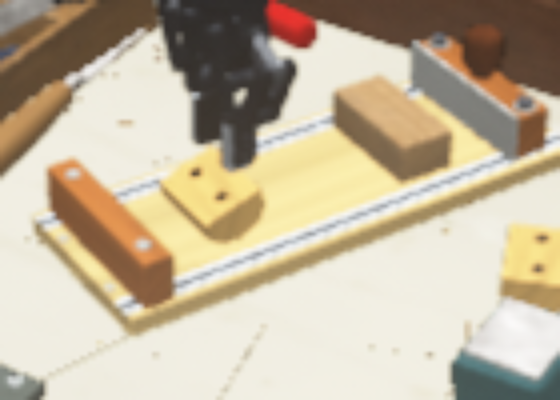

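Pushing alone isn't enough to roll it. New plan for each foot:
1. Grip it across its width near one end.
2. Lever the free end up on the top edge of the fence until the foot stands on end.
3. Tip it over onto its flat side.

First I back off and measure.

Emit:
step_arm([
  {"dx":0,"dy":0,"dz":-0.06,"roll":0,"fingers":-1},
  {"dx":-0.16,"dy":0,"dz":-0.06,"roll":12,"fingers":-1},
  {"dx":-0.16,"dy":0,"dz":-0.06,"roll":24,"fingers":-1},
  {"dx":-0.16,"dy":0,"dz":-0.06,"roll":36,"fingers":-1},
  {"dx":-0.16,"dy":0,"dz":-0.06,"roll":48,"fingers":-1},
  {"dx":-0.16,"dy":0,"dz":-0.06,"roll":60,"fingers":-1},
  {"dx":-0.16,"dy":0,"dz":-0.06,"roll":75,"fingers":-1},
  {"dx":-0.16,"dy":0,"dz":-0.06,"roll":90,"fingers":-1},
])

```text
time: 16.52
tool_pos: [0.5493, -0.3252, 0.1209]
tcp_rot: [-3.127, 0.296, 0.001]
wrist_force: [0.5, -0.4, 0.4]
width: 1.0
grip_force: 0.0
```

```bash
cat >> h.py <<'E'
def feet(zs=(.02,.1),box=(.3,.75,-.45,-.05)):
    """pale beech blobs in the top view with their height range"""
    im,d=read_camera("top"); P=pts("top",d); hsv=cv2.cvtColor(im,cv2.COLOR_BGR2HSV); z=P[...,2]
    m=(hsv[...,0]>=16)&(hsv[...,0]<=21)&(hsv[...,1]>85)&(z>zs[0])&(z<zs[1])&(P[...,0]>box[0])&(P[...,0]<box[1])&(P[...,1]>box[2])&(P[...,1]<box[3])
    n,l,st,ce=cv2.connectedComponentsWithStats(m.astype(np.uint8))
    for i in range(1,n):
        if st[i,4]<60: continue
        k=l==i; q=P[k]; zz=np.percentile(q[:,2],[5,50,95]).round(4)
        (cx,cy),(a,b),t=cv2.minAreaRect((q[:,:2]*1000).astype(np.float32))
        if a<b: a,b,t=b,a,t+90
        print("foot",ce[i].round(),"c",round(cx,1),round(cy,1),"size",round(a,1),round(b,1),"ang",round((t+90)%180-90,1),"z",zz,"bed",inbed([cx/1000,cy/1000]))
    return im,P
E
python3 - <<'E'
from h import *
im,P=feet(); cv2.imwrite("pics/t2.png",im)
p=bed(-17,51); go(p[0],p[1],.1,-25.3)
E
```

```text
foot [364. 207.] c 619.6 -178.0 size 61.2 43.8 ang -25.0 z [0.0388 0.0438 0.0482] bed (np.float64(-0.2), np.float64(54.8))
foot [382. 295.] c 426.0 -215.3 size 41.1 19.9 ang -34.3 z [0.023  0.0286 0.0329] bed (np.float64(-159.4), np.float64(-61.6))
tool [ 0.5493 -0.3251  0.1208] phi -11.1 tilt [-0.001  0.    -1.   ] q6 1.19 -> dx dy dz [ 0.0234 -0.1583  0.0209] roll 14.2
```

```bash
python3 -c "
from h import *
p=bed(-17,54.8); go(p[0],p[1],.025,-25.3)"
```

```text
tool [ 0.5493 -0.3251  0.1208] phi -11.1 tilt [-0.001  0.    -1.   ] q6 1.19 -> dx dy dz [ 0.0244 -0.1619  0.0959] roll 14.2
```

Emit:
step_arm([
  {"dx":0.0244,"dy":-0.1619,"dz":0.0,"roll":14.2,"fingers":-1},
  {"dx":0.0244,"dy":-0.1619,"dz":0.0,"roll":14.2,"fingers":-1},
  {"dx":0.0244,"dy":-0.1619,"dz":0.0,"roll":14.2,"fingers":-1},
  {"dx":0.0244,"dy":-0.1619,"dz":0.04,"roll":14.2,"fingers":-1},
  {"dx":0.0244,"dy":-0.1619,"dz":0.08,"roll":14.2,"fingers":-1},
  {"dx":0.0244,"dy":-0.1619,"dz":0.096,"roll":14.2,"fingers":-1},
  {"dx":0.0244,"dy":-0.1619,"dz":0.096,"roll":14.2,"fingers":-1},
])

```text
time: 17.45
tool_pos: [0.6018, -0.1701, 0.0238]
tcp_rot: [-3.069, 0.669, 0.005]
wrist_force: [-0.2, -0.3, -0.8]
width: 1.0
grip_force: 0.0
```

Emit:
step_arm([
  {"dx":0,"dy":0,"dz":0,"roll":0,"fingers":1},
  {"dx":0,"dy":0,"dz":0,"roll":0,"fingers":1},
  {"dx":0,"dy":0,"dz":0,"roll":0,"fingers":1},
  {"dx":0,"dy":0,"dz":0,"roll":0,"fingers":1},
  {"dx":0,"dy":0,"dz":0,"roll":0,"fingers":1},
  {"dx":0,"dy":0,"dz":0,"roll":0,"fingers":1},
  {"dx":0,"dy":0,"dz":-0.03,"roll":0,"fingers":1},
  {"dx":0,"dy":0,"dz":-0.06,"roll":0,"fingers":1},
], squeeze=40)

```text
time: 18.45
tool_pos: [0.6025, -0.1702, 0.0855]
tcp_rot: [-3.069, 0.671, 0.002]
wrist_force: [0.4, -0.1, -0.8]
width: 0.505
grip_force: 41.2
```

```bash
python3 -c "
from h import *
s=read_state();print(s['width'],s['grip_force'],inbed(s['tool_pos']))
p=bed(0,60); go(p[0],p[1],.085,64.7)"
```

```text
0.505175902421863 41.173587776720524 (np.float64(-19.1), np.float64(54.6))
tool [ 0.6025 -0.1702  0.0855] phi -24.7 tilt [-0.001  0.    -1.   ] q6 1.69 -> dx dy dz [ 0.0192 -0.0052  0.0005] roll -89.4
```

Emit:
step_arm([
  {"dx":0.0192,"dy":-0.0052,"dz":0,"roll":-10,"fingers":1},
  {"dx":0.0192,"dy":-0.0052,"dz":0,"roll":-20,"fingers":1},
  {"dx":0.0192,"dy":-0.0052,"dz":0,"roll":-30,"fingers":1},
  {"dx":0.0192,"dy":-0.0052,"dz":0,"roll":-40,"fingers":1},
  {"dx":0.0192,"dy":-0.0052,"dz":0,"roll":-50,"fingers":1},
  {"dx":0.0192,"dy":-0.0052,"dz":0,"roll":-60,"fingers":1},
  {"dx":0.0192,"dy":-0.0052,"dz":0,"roll":-70,"fingers":1},
  {"dx":0.0192,"dy":-0.0052,"dz":0,"roll":-80,"fingers":1},
])

```text
time: 19.45
tool_pos: [0.6225, -0.1736, 0.0853]
tcp_rot: [-2.778, -1.467, -0.0]
wrist_force: [0.8, -0.8, -0.2]
width: 0.504
grip_force: 41.2
```

```bash
python3 -c "
from h import *
s=read_state();print(s['width'],s['grip_force'],inbed(s['tool_pos']))
p=bed(0,87); go(p[0],p[1],.075,64.7)"
```

```text
0.5036222612326674 41.227530017495155 (np.float64(0.5), np.float64(60.1))
tool [ 0.6225 -0.1736  0.0853] phi 55.7 tilt [ 0.  0. -1.] q6 0.29 -> dx dy dz [ 0.0265 -0.0047  0.0103] roll -9.0
```

Emit:
step_arm([
  {"dx":0.0265,"dy":-0.0047,"dz":0.005,"roll":-9,"fingers":1},
  {"dx":0.0265,"dy":-0.0047,"dz":0.01,"roll":-9,"fingers":1},
  {"dx":0.0265,"dy":-0.0047,"dz":0.01,"roll":-9,"fingers":1},
], squeeze=25)

```text
time: 19.82
tool_pos: [0.633, -0.1492, 0.0745]
tcp_rot: [-2.659, -1.671, 0.002]
wrist_force: [0.7, 0.7, -1.3]
width: 0.505
grip_force: 41.2
```

Emit:
step_arm([
  {"dx":0,"dy":0,"dz":0.01,"roll":0,"fingers":1},
  {"dx":0,"dy":0,"dz":0.018,"roll":0,"fingers":1},
  {"dx":0.002,"dy":0,"dz":0.025,"roll":0,"fingers":1},
  {"dx":0.004,"dy":0,"dz":0.032,"roll":0,"fingers":1},
  {"dx":0.007,"dy":0,"dz":0.038,"roll":0,"fingers":1},
  {"dx":0.01,"dy":0,"dz":0.044,"roll":0,"fingers":1},
  {"dx":0.013,"dy":0,"dz":0.05,"roll":0,"fingers":1},
  {"dx":0.015,"dy":0,"dz":0.054,"roll":0,"fingers":1},
])

```text
time: 20.82
tool_pos: [0.6387, -0.1436, 0.0261]
tcp_rot: [2.652, 1.672, -0.013]
wrist_force: [-22.8, -23.9, 43.0]
width: 0.509
grip_force: 64.3
```

Run:
```python
from h import *
im,d=read_camera("side"); cv2.imwrite("pics/s5.png",cv2.resize(im[220:320,260:400],None,fx=4,fy=4))
s=read_state();print(s['width'],s['grip_force'],s['wrist_force'],s['tool_pos'],inbed(s['tool_pos']))
```

```text
0.5008179933445958 62.48737092129886 [-19.00912446 -20.16727802  28.77313115] [ 0.63866209 -0.14364005  0.02616852] (np.float64(2.3), np.float64(94.1))
```

View pics/s5.png

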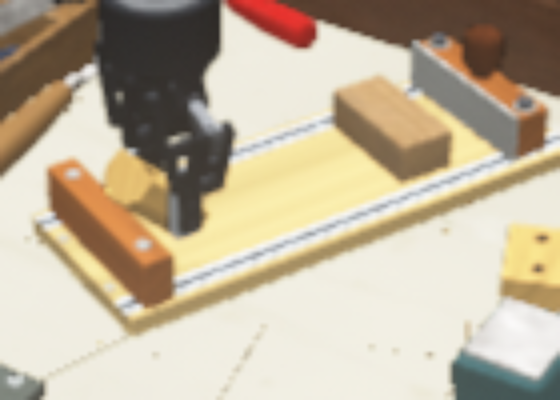

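Emit:
step_arm([
  {"dx":0.002,"dy":0,"dz":-0.003,"roll":0,"fingers":1},
  {"dx":0.004,"dy":0,"dz":-0.003,"roll":0,"fingers":1},
  {"dx":0.004,"dy":0,"dz":0.0,"roll":0,"fingers":1},
  {"dx":0.004,"dy":0,"dz":0.003,"roll":0,"fingers":1},
  {"dx":0.004,"dy":0,"dz":0.003,"roll":0,"fingers":1},
], squeeze=20)

```text
time: 21.5
tool_pos: [0.6397, -0.1421, 0.0256]
tcp_rot: [2.651, 1.671, -0.016]
wrist_force: [-27.4, -25.1, 42.1]
width: 0.502
grip_force: 67.3
```

Run:
```python
from h import *
im,d=read_camera("side"); cv2.imwrite("pics/s6.png",cv2.resize(im[220:320,260:400],None,fx=4,fy=4))
P=pts("side",d); z=P[...,2]; hsv=cv2.cvtColor(im,cv2.COLOR_BGR2HSV)
e=(P[...,:2]-BM)*1000; by=e@BY; bx=e@BX
m=(hsv[...,0]>=15)&(hsv[...,0]<=22)&(hsv[...,1]>85)&(z>.03)&(by>60)&(by<160)&(abs(bx)<40)
q=m&(z>.055); print("n",m.sum(),"zmax",np.percentile(z[m],98).round(4),"by range",np.percentile(by[q],[2,98]).round(1),np.percentile(by[m&(z<.05)],[2,98]).round(1))
s=read_state();print(s['width'],s['grip_force'],s['wrist_force'],s['tool_pos'],inbed(s['tool_pos']))
```

```text
n 218 zmax 0.0816 by range [100.3 135.5] [ 80.2 127.5]
0.5085545880252139 67.29360558092594 [-26.67311733 -25.96997625  42.35363778] [ 0.63978998 -0.1421175   0.02568785] (np.float64(2.7), np.float64(95.9))
```

Emit:
step_arm([
  {"dx":-0.006,"dy":0,"dz":-0.012,"roll":0,"fingers":1},
  {"dx":-0.006,"dy":0,"dz":-0.02,"roll":0,"fingers":1},
  {"dx":-0.006,"dy":0,"dz":-0.02,"roll":0,"fingers":1},
  {"dx":-0.006,"dy":0,"dz":-0.02,"roll":0,"fingers":1},
], squeeze=20)

```text
time: 22.05
tool_pos: [0.639, -0.1365, 0.037]
tcp_rot: [-2.657, -1.673, 0.001]
wrist_force: [0.1, 0.3, -1.7]
width: 0.505
grip_force: 61.8
```

Emit:
step_arm([
  {"dx":0.004,"dy":0,"dz":0.002,"roll":0,"fingers":1},
  {"dx":0.008,"dy":0,"dz":0.004,"roll":0,"fingers":1},
  {"dx":0.01,"dy":0,"dz":0.007,"roll":0,"fingers":1},
  {"dx":0.012,"dy":0,"dz":0.01,"roll":0,"fingers":1},
  {"dx":0.012,"dy":0,"dz":0.013,"roll":0,"fingers":1},
  {"dx":0.012,"dy":0,"dz":0.016,"roll":0,"fingers":1},
  {"dx":0.012,"dy":0,"dz":0.016,"roll":0,"fingers":1},
], squeeze=20)

```text
time: 22.92
tool_pos: [0.6453, -0.1355, 0.0299]
tcp_rot: [2.647, 1.67, -0.009]
wrist_force: [-20.6, -24.6, 36.9]
width: 0.509
grip_force: 73.1
```

```bash
cat >> h.py <<'E'
def end_on():
    im,d=read_camera("side"); P=pts("side",d); z=P[...,2]; hsv=cv2.cvtColor(im,cv2.COLOR_BGR2HSV)
    e=(P[...,:2]-BM)*1000; by=e@BY; bx=e@BX
    m=(hsv[...,0]>=15)&(hsv[...,0]<=22)&(hsv[...,1]>85)&(z>.03)&(by>30)&(by<160)&(abs(bx)<40)
    print("n",m.sum(),"zmax",np.percentile(z[m],98).round(4),[(a,np.percentile(by[m&(z>a)&(z<a+.01)],[3,97]).round(1)) for a in (.03,.04,.05,.06,.07) if (m&(z>a)&(z<a+.01)).sum()>5])
    s=read_state();print(s['width'],s['grip_force'],s['wrist_force'],s['tool_pos'],inbed(s['tool_pos']))
    return im
E
python3 - <<'E'
from h import *
im=end_on(); cv2.imwrite("pics/s7.png",cv2.resize(im[220:320,260:400],None,fx=4,fy=4))
E
```

```text
n 211 zmax 0.087 [(0.04, array([ 89.6, 127.6])), (0.05, array([ 99.5, 132.7])), (0.06, array([107.9, 141.2])), (0.07, array([112.8, 140.8]))]
0.5004507446886447 73.11954958364367 [-20.13480708 -25.47421923  36.31350562] [ 0.64534331 -0.13556124  0.02984992] (np.float64(4.9), np.float64(104.2))
```

View pics/s7.png

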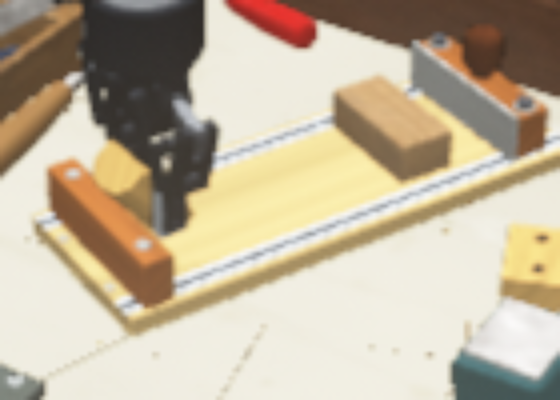

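Emit:
step_arm([
  {"dx":0,"dy":0,"dz":0,"roll":0,"fingers":-0.6},
  {"dx":0,"dy":0,"dz":0,"roll":0,"fingers":-0.6},
  {"dx":0,"dy":0,"dz":0,"roll":0,"fingers":-0.6},
  {"dx":0,"dy":0,"dz":-0.05,"roll":0,"fingers":-0.6},
  {"dx":0,"dy":0,"dz":-0.1,"roll":0,"fingers":-0.6},
  {"dx":-0.06,"dy":0,"dz":-0.1,"roll":0,"fingers":0.3},
  {"dx":-0.06,"dy":0,"dz":-0.1,"roll":0,"fingers":0.3},
])

```text
time: 23.85
tool_pos: [0.6177, -0.1826, 0.1223]
tcp_rot: [2.66, 1.67, -0.001]
wrist_force: [-0.4, -0.7, -0.5]
width: 0.382
grip_force: 0.0
```

Run:
```python
from h import *
im=end_on(); p=bed(0,48); go(p[0],p[1],.022,64.7)
```

```text
n 147 zmax 0.0509 [(0.03, array([32.5, 80.6])), (0.04, array([ 35.9, 128. ])), (0.05, array([128.7, 129.8]))]
0.35292659885102834 0.0 [-0.51905056  0.43814286 -0.13377095] [ 0.61790977 -0.1811247   0.12150259] (np.float64(-0.5), np.float64(51.3))
tool [ 0.6179 -0.1811  0.1215] phi 64.3 tilt [-0.001  0.001 -1.   ] q6 0.13 -> dx dy dz [-0.0033  0.0006  0.0995] roll -0.4
```

Emit:
step_arm([
  {"dx":-0.12,"dy":0,"dz":-0.02,"roll":0,"fingers":-1},
  {"dx":-0.16,"dy":0,"dz":-0.02,"roll":0,"fingers":-1},
  {"dx":-0.16,"dy":0,"dz":-0.02,"roll":0,"fingers":-1},
  {"dx":-0.16,"dy":0,"dz":-0.02,"roll":0,"fingers":-1},
])

```text
time: 24.4
tool_pos: [0.5488, -0.326, 0.1413]
tcp_rot: [-2.66, -1.669, 0.001]
wrist_force: [0.1, -0.2, -0.3]
width: 0.998
grip_force: 0.0
```

Run:
```python
from h import *
im,P=feet(); cv2.imwrite("pics/t3.png",cv2.resize(im[150:330,300:500],None,fx=3,fy=3))
```

```text
foot [368. 205.] c 624.0 -187.4 size 60.1 42.6 ang 63.5 z [0.0333 0.0411 0.0468] bed (np.float64(7.7), np.float64(48.2))
foot [383. 296.] c 423.9 -215.6 size 41.6 22.1 ang -36.2 z [0.0234 0.0284 0.0339] bed (np.float64(-161.2), np.float64(-62.8))
```

View pics/t3.png

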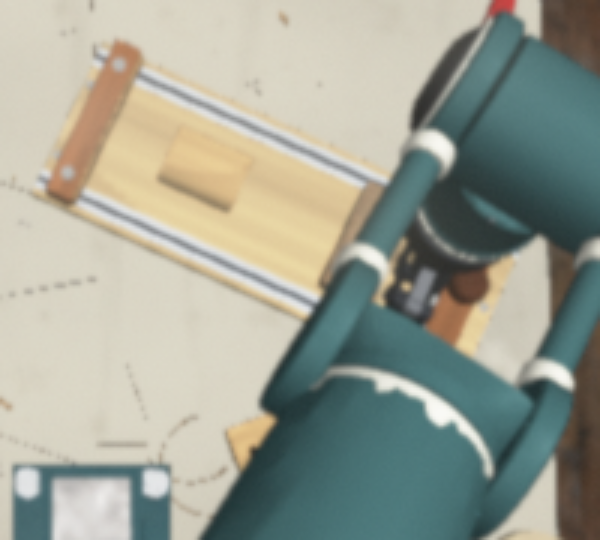

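Run:
```python
from h import *
import itertools
ims=[read_camera("top") for _ in range(4)]
d=np.mean([x[1] for x in ims],0); P=pts("top",d); e=(P[...,:2]-BM)*1000; bx=e@BX-7.7; by=e@BY-48; z=P[...,2]
for a in range(-27,28,6):
    m=(abs(bx-a)<3)&(abs(by)<22); print(a,m.sum(),z[m].mean().round(4))
go(*bed(7.7,48.2),.022,-26.5); print(cv2.cvtColor(ims[0][0],cv2.COLOR_BGR2HSV)[205,368])
```

```text
-27 53 0.0286
-21 85 0.0371
-15 57 0.0449
-9 56 0.0423
-3 54 0.0492
3 49 0.05
9 48 0.0419
15 41 0.0456
21 23 0.0599
27 41 0.016
tool [ 0.55   -0.3231  0.1414] phi 64.5 tilt [-0.001  0.001 -1.   ] q6 -0.12 -> dx dy dz [0.1543 0.0084 0.1195] roll -89.0
[ 20  88 231]
```

Emit:
step_arm([
  {"dx":0.05,"dy":0.003,"dz":0,"roll":-10,"fingers":-1},
  {"dx":0.1,"dy":0.006,"dz":0,"roll":-20,"fingers":-1},
  {"dx":0.1543,"dy":0.0084,"dz":0,"roll":-30,"fingers":-1},
  {"dx":0.1543,"dy":0.0084,"dz":0,"roll":-40,"fingers":-1},
  {"dx":0.1543,"dy":0.0084,"dz":0,"roll":-50,"fingers":-1},
  {"dx":0.1543,"dy":0.0084,"dz":0.02,"roll":-60,"fingers":-1},
  {"dx":0.1543,"dy":0.0084,"dz":0.04,"roll":-70,"fingers":-1},
  {"dx":0.1543,"dy":0.0084,"dz":0.05,"roll":-80,"fingers":-1},
])

```text
time: 25.65
tool_pos: [0.6232, -0.1874, 0.0904]
tcp_rot: [-0.949, -2.992, -0.0]
wrist_force: [0.2, 0.1, 1.1]
width: 1.0
grip_force: 0.0
```

```bash
python3 -c "
from h import *
go(*bed(7.7,48.2),.024,-26.5)"
```

```text
tool [ 0.6232 -0.1874  0.0904] phi 144.8 tilt [-0.002  0.001 -1.   ] q6 -1.29 -> dx dy dz [-0.0008  0.0005  0.0664] roll -8.7
```

Emit:
step_arm([
  {"dx":0,"dy":0,"dz":0.03,"roll":-8.7,"fingers":-1},
  {"dx":0,"dy":0,"dz":0.06,"roll":-8.7,"fingers":-1},
  {"dx":0,"dy":0,"dz":0.069,"roll":-8.7,"fingers":-1},
  {"dx":0,"dy":0,"dz":0.069,"roll":-8.7,"fingers":1},
  {"dx":0,"dy":0,"dz":0.069,"roll":-8.7,"fingers":1},
  {"dx":0,"dy":0,"dz":0.069,"roll":-8.7,"fingers":1},
  {"dx":0,"dy":0,"dz":0.069,"roll":-8.7,"fingers":1},
  {"dx":0,"dy":0,"dz":0.069,"roll":-8.7,"fingers":1},
], squeeze=30)

```text
time: 26.65
tool_pos: [0.6246, -0.1898, 0.0244]
tcp_rot: [0.732, 3.053, -0.0]
wrist_force: [-1.1, -0.7, 4.2]
width: 0.691
grip_force: 34.3
```

```bash
python3 -c "
from h import *
s=read_state();print(s['width'],s['grip_force'])
go(*bed(0,-38),.09,64.7)"
```

```text
0.690880831123693 34.262806650367565
tool [ 0.6246 -0.1898  0.0244] phi 153.0 tilt [ 0.002 -0.    -1.   ] q6 -1.43 -> dx dy dz [ 0.0067 -0.0845 -0.0657] roll 88.3
```

Emit:
step_arm([
  {"dx":0,"dy":0,"dz":-0.05,"roll":0,"fingers":1},
  {"dx":0.0067,"dy":-0.04,"dz":-0.05,"roll":10,"fingers":1},
  {"dx":0.0067,"dy":-0.0845,"dz":-0.05,"roll":20,"fingers":1},
  {"dx":0.0067,"dy":-0.0845,"dz":-0.05,"roll":30,"fingers":1},
  {"dx":0.0067,"dy":-0.0845,"dz":-0.05,"roll":40,"fingers":1},
  {"dx":0.0067,"dy":-0.0845,"dz":-0.05,"roll":50,"fingers":1},
  {"dx":0.0067,"dy":-0.0845,"dz":-0.05,"roll":60,"fingers":1},
  {"dx":0.0067,"dy":-0.0845,"dz":-0.05,"roll":70,"fingers":1},
])

```text
time: 27.65
tool_pos: [0.5791, -0.2617, 0.0728]
tcp_rot: [-2.358, -2.075, 0.001]
wrist_force: [-0.2, 0.1, -1.0]
width: 0.693
grip_force: 33.7
```

```bash
python3 -c "
from h import *
s=read_state();print(s['width'],s['grip_force'])
go(*bed(0,-38),.027,64.7)"
```

```text
0.6934365873271015 33.743232290726155
tool [ 0.5791 -0.2617  0.0728] phi 82.7 tilt [-0.001  0.    -1.   ] q6 -0.34 -> dx dy dz [-0.0002  0.0012  0.0458] roll 18.0
```

Emit:
step_arm([
  {"dx":0,"dy":0.001,"dz":0.0,"roll":9,"fingers":1},
  {"dx":0,"dy":0.001,"dz":0.02,"roll":18,"fingers":1},
  {"dx":0,"dy":0.001,"dz":0.04,"roll":18,"fingers":1},
  {"dx":0,"dy":0.001,"dz":0.047,"roll":18,"fingers":1},
  {"dx":0,"dy":0.001,"dz":0.047,"roll":18,"fingers":1},
  {"dx":0,"dy":0.001,"dz":0.047,"roll":18,"fingers":-1},
  {"dx":0,"dy":0.001,"dz":0.047,"roll":18,"fingers":-1},
  {"dx":0,"dy":0.001,"dz":0.047,"roll":18,"fingers":-1},
])

```text
time: 28.65
tool_pos: [0.5808, -0.262, 0.0265]
tcp_rot: [2.648, 1.689, 0.001]
wrist_force: [0.3, -0.1, 0.3]
width: 0.998
grip_force: 0.0
```

Emit:
step_arm([
  {"dx":0,"dy":0,"dz":-0.06,"roll":0,"fingers":-1},
  {"dx":0,"dy":0,"dz":-0.12,"roll":0,"fingers":-1},
  {"dx":0,"dy":0,"dz":-0.12,"roll":0,"fingers":-1},
])

```text
time: 29.02
tool_pos: [0.5851, -0.2641, 0.1539]
tcp_rot: [2.639, 1.683, 0.011]
wrist_force: [0.6, 0.1, -0.5]
width: 0.998
grip_force: 0.0
```

```bash
python3 -c "
from h import *
u=np.radians(-69.6); e=np.array([np.cos(u),np.sin(u)])*.017
go(.4178+e[0],-.2349+e[1],.1,110.4,360); print(e)
go(*bed(0,60),.1,64.7)"
```

```text
tool [ 0.5851 -0.2641  0.1539] phi 65.1 tilt [ 0.012 -0.006 -1.   ] q6 -0.03 -> dx dy dz [-0.056  -0.1527  0.0519] roll -45.3
[ 0.00592572 -0.01593379]
tool [ 0.5851 -0.2641  0.1539] phi 65.1 tilt [ 0.012 -0.006 -1.   ] q6 -0.03 -> dx dy dz [ 0.0978 -0.0055  0.0538] roll 0.4
```

Emit:
step_arm([
  {"dx":-0.02,"dy":-0.05,"dz":0,"roll":-10,"fingers":-1},
  {"dx":-0.04,"dy":-0.1,"dz":0,"roll":-20,"fingers":-1},
  {"dx":-0.056,"dy":-0.1527,"dz":0.02,"roll":-30,"fingers":-1},
  {"dx":-0.056,"dy":-0.1527,"dz":0.04,"roll":-40,"fingers":-1},
  {"dx":-0.056,"dy":-0.1527,"dz":0.05,"roll":-45.3,"fingers":-1},
  {"dx":-0.056,"dy":-0.1527,"dz":0.052,"roll":-45.3,"fingers":-1},
])

```text
time: 29.78
tool_pos: [0.4171, -0.2475, 0.0928]
tcp_rot: [-1.794, -2.576, 0.0]
wrist_force: [-0.8, -0.6, -0.2]
width: 1.002
grip_force: 0.0
```

```bash
cat >> h.py <<'E'
def sidefeet(z0):
    im,d=read_camera("side"); P=pts("side",d); hsv=cv2.cvtColor(im,cv2.COLOR_BGR2HSV); z=P[...,2]
    m=(hsv[...,0]>=15)&(hsv[...,0]<=22)&(hsv[...,1]>75)&(abs(z-z0)<.006)&(P[...,0]>.34)&(P[...,0]<.75)&(P[...,1]<-.04)&(P[...,1]>-.42)
    m=cv2.morphologyEx(m.astype(np.uint8),cv2.MORPH_CLOSE,np.ones((5,5)))
    for r in rects(m,z0,80,1e9,"side"): print(r)
    return im
E
python3 - <<'E'
from h import *
sidefeet(.028)
u=np.radians(-69.6); e=np.array([np.cos(u),np.sin(u)])*.017
go(.4178+e[0],-.2349+e[1],.010,110.4,360)
E
```

```text
(array([350., 260.]), 568.7, -267.2, 95.6, 93.4, 80.6)
tool [ 0.4177 -0.2477  0.0932] phi 110.2 tilt [-0.002  0.001 -1.   ] q6 -0.94 -> dx dy dz [-0.0051  0.0047  0.0832] roll -0.2
```

Emit:
step_arm([
  {"dx":-0.005,"dy":0.0047,"dz":0.03,"roll":0,"fingers":-1},
  {"dx":-0.005,"dy":0.0047,"dz":0.06,"roll":0,"fingers":-1},
  {"dx":-0.005,"dy":0.0047,"dz":0.083,"roll":0,"fingers":-1},
  {"dx":-0.005,"dy":0.0047,"dz":0.084,"roll":0,"fingers":1},
  {"dx":-0.005,"dy":0.0047,"dz":0.084,"roll":0,"fingers":1},
  {"dx":-0.005,"dy":0.0047,"dz":0.084,"roll":0,"fingers":1},
  {"dx":-0.005,"dy":0.0047,"dz":0.084,"roll":0,"fingers":1},
  {"dx":-0.005,"dy":0.0047,"dz":0.084,"roll":0,"fingers":1},
], squeeze=40)

```text
time: 30.82
tool_pos: [0.426, -0.2522, 0.0117]
tcp_rot: [1.792, 2.576, 0.0]
wrist_force: [-0.2, -0.7, 6.7]
width: 0.507
grip_force: 41.0
```

```bash
python3 -c "
from h import *
s=read_state();print(s['width'],s['grip_force'])
go(*bed(0,60),.085,64.7)"
```

```text
0.506640904539185 41.00258533610031
tool [ 0.426  -0.2522  0.0117] phi 110.3 tilt [ 0.003 -0.002 -1.   ] q6 -0.94 -> dx dy dz [ 0.0054  0.2114 -0.0729] roll 45.6
```

Emit:
step_arm([
  {"dx":0,"dy":0.0,"dz":-0.06,"roll":0,"fingers":1},
  {"dx":0.0,"dy":0.05,"dz":-0.085,"roll":5,"fingers":1},
  {"dx":0.003,"dy":0.1,"dz":-0.085,"roll":12,"fingers":1},
  {"dx":0.004,"dy":0.15,"dz":-0.085,"roll":22,"fingers":1},
  {"dx":0.0054,"dy":0.2114,"dz":-0.08,"roll":32,"fingers":1},
  {"dx":0.0054,"dy":0.2114,"dz":-0.075,"roll":45.6,"fingers":1},
  {"dx":0.0054,"dy":0.2114,"dz":-0.073,"roll":45.6,"fingers":1},
])

```text
time: 31.7
tool_pos: [0.621, -0.1717, 0.082]
tcp_rot: [-2.653, -1.68, 0.002]
wrist_force: [1.3, -0.1, -1.2]
width: 0.506
grip_force: 41.3
```

```bash
python3 -c "
from h import *
s=read_state();print(s['width'],s['grip_force'])
go(*bed(0,87),.075,64.7)"
```

```text
0.5064109286429491 41.25292926910333
tool [ 0.621  -0.1717  0.082 ] phi 64.7 tilt [-0.002  0.001 -1.   ] q6 0.13 -> dx dy dz [0.0259 0.0017 0.007 ] roll -0.0
```

Emit:
step_arm([
  {"dx":0.026,"dy":0.0017,"dz":0.004,"roll":0,"fingers":1},
  {"dx":0.026,"dy":0.0017,"dz":0.007,"roll":0,"fingers":1},
  {"dx":0.026,"dy":0.0017,"dz":0.007,"roll":0,"fingers":1},
], squeeze=25)

```text
time: 32.08
tool_pos: [0.6328, -0.1499, 0.0756]
tcp_rot: [-2.652, -1.682, 0.002]
wrist_force: [-0.5, 0.3, -0.0]
width: 0.508
grip_force: 41.2
```

Emit:
step_arm([
  {"dx":0,"dy":0,"dz":0.01,"roll":0,"fingers":1},
  {"dx":0,"dy":0,"dz":0.018,"roll":0,"fingers":1},
  {"dx":0.002,"dy":0,"dz":0.025,"roll":0,"fingers":1},
  {"dx":0.004,"dy":0,"dz":0.032,"roll":0,"fingers":1},
  {"dx":0.007,"dy":0,"dz":0.038,"roll":0,"fingers":1},
  {"dx":0.01,"dy":0,"dz":0.044,"roll":0,"fingers":1},
  {"dx":0.013,"dy":0,"dz":0.05,"roll":0,"fingers":1},
  {"dx":0.015,"dy":0,"dz":0.054,"roll":0,"fingers":1},
])

```text
time: 33.08
tool_pos: [0.6386, -0.1428, 0.0243]
tcp_rot: [2.648, 1.68, -0.009]
wrist_force: [-11.1, -19.6, 16.3]
width: 0.505
grip_force: 58.9
```

Emit:
step_arm([
  {"dx":-0.002,"dy":0,"dz":-0.012,"roll":0,"fingers":1},
  {"dx":-0.002,"dy":0,"dz":-0.017,"roll":0,"fingers":1},
  {"dx":-0.002,"dy":0,"dz":-0.017,"roll":0,"fingers":1},
  {"dx":0.006,"dy":0,"dz":-0.013,"roll":0,"fingers":1},
  {"dx":0.01,"dy":0,"dz":-0.009,"roll":0,"fingers":1},
  {"dx":0.012,"dy":0,"dz":-0.005,"roll":0,"fingers":1},
  {"dx":0.012,"dy":0,"dz":-0.001,"roll":0,"fingers":1},
  {"dx":0.012,"dy":0,"dz":-0.001,"roll":0,"fingers":1},
], squeeze=20)

```text
time: 34.08
tool_pos: [0.6466, -0.1346, 0.0304]
tcp_rot: [2.64, 1.679, -0.007]
wrist_force: [-16.5, -27.2, 32.9]
width: 0.507
grip_force: 67.9
```

Run:
```python
from h import *
im=end_on(); cv2.imwrite("pics/s8.png",cv2.resize(im[200:320,240:420],None,fx=4,fy=4))
```

```text
n 229 zmax 0.1924 [(0.04, array([ 89.7, 128.2])), (0.05, array([108.7, 129.2])), (0.06, array([103.3, 138.4])), (0.07, array([112.6, 145.8]))]
0.5076040476786322 67.89957921020687 [-17.87149117 -27.19200626  32.34780633] [ 0.64660619 -0.13465013  0.03039707] (np.float64(5.6), np.float64(105.6))
```

Emit:
step_arm([
  {"dx":0,"dy":0,"dz":0,"roll":0,"fingers":-0.6},
  {"dx":0,"dy":0,"dz":0,"roll":0,"fingers":-0.6},
  {"dx":0,"dy":0,"dz":0,"roll":0,"fingers":-0.6},
  {"dx":0,"dy":0,"dz":-0.05,"roll":0,"fingers":-0.6},
  {"dx":0,"dy":0,"dz":-0.1,"roll":0,"fingers":-0.6},
  {"dx":-0.06,"dy":0,"dz":-0.1,"roll":0,"fingers":0.3},
  {"dx":-0.06,"dy":0,"dz":-0.1,"roll":0,"fingers":0.3},
])

```text
time: 35.0
tool_pos: [0.6185, -0.1816, 0.1233]
tcp_rot: [2.655, 1.679, -0.001]
wrist_force: [-0.4, 0.1, -0.7]
width: 0.379
grip_force: 0.0
```

Emit:
step_arm([
  {"dx":-0.12,"dy":0,"dz":-0.02,"roll":0,"fingers":-1},
  {"dx":-0.16,"dy":0,"dz":-0.02,"roll":0,"fingers":-1},
  {"dx":-0.16,"dy":0,"dz":-0.02,"roll":0,"fingers":-1},
  {"dx":-0.16,"dy":0,"dz":-0.02,"roll":0,"fingers":-1},
])

```text
time: 35.5
tool_pos: [0.5503, -0.3256, 0.1422]
tcp_rot: [-2.655, -1.678, 0.001]
wrist_force: [-0.3, 0.1, -0.2]
width: 0.996
grip_force: 0.0
```

```bash
cat >> h.py <<'E'
def holes(im,uv,r=14):
    u,v=map(int,uv); g=cv2.cvtColor(im,cv2.COLOR_BGR2GRAY)[v-r:v+r,u-r:u+r]; print("dark px",(g<110).sum(),"min",g.min())
E
python3 - <<'E'
from h import *
im,P=feet(); cv2.imwrite("pics/t4.png",cv2.resize(im[150:330,300:500],None,fx=3,fy=3))
E
```

```text
foot [369. 204.] c 627.7 -188.3 size 60.0 42.4 ang 63.9 z [0.034  0.0413 0.046 ] bed (np.float64(11.5), np.float64(49.0))
foot [400. 223.] c 584.8 -259.4 size 64.7 43.5 ang -24.8 z [0.032  0.0404 0.0466] bed (np.float64(3.0), np.float64(-33.6))
```

View pics/t4.png

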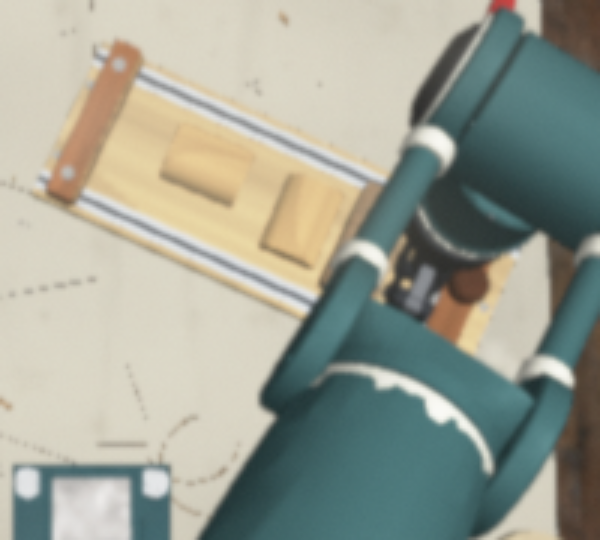

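```bash
python3 -c "
from h import *
go(*bed(10.5,48.5),.024,-26.1)"
```

```text
tool [ 0.5508 -0.3242  0.142 ] phi 64.7 tilt [-0.001  0.002 -1.   ] q6 -0.13 -> dx dy dz [0.1551 0.0106 0.1181] roll -89.2
```

Emit:
step_arm([
  {"dx":0.05,"dy":0.003,"dz":0,"roll":-10,"fingers":-1},
  {"dx":0.1,"dy":0.006,"dz":0,"roll":-20,"fingers":-1},
  {"dx":0.155,"dy":0.0106,"dz":0,"roll":-30,"fingers":-1},
  {"dx":0.155,"dy":0.0106,"dz":0,"roll":-40,"fingers":-1},
  {"dx":0.155,"dy":0.0106,"dz":0,"roll":-50,"fingers":-1},
  {"dx":0.155,"dy":0.0106,"dz":0.02,"roll":-60,"fingers":-1},
  {"dx":0.155,"dy":0.0106,"dz":0.04,"roll":-70,"fingers":-1},
  {"dx":0.155,"dy":0.0106,"dz":0.05,"roll":-80,"fingers":-1},
])

```text
time: 36.55
tool_pos: [0.6261, -0.1856, 0.0905]
tcp_rot: [-0.938, -2.994, -0.001]
wrist_force: [-0.2, 1.1, 0.5]
width: 0.997
grip_force: 0.0
```

```bash
python3 -c "
from h import *
go(*bed(10,49),.024,-26.1)"
```

```text
tool [ 0.6261 -0.1856  0.0905] phi 145.2 tilt [-0.004  0.002 -1.   ] q6 -1.29 -> dx dy dz [-0.0017 -0.0015  0.0665] roll -8.7
```

Emit:
step_arm([
  {"dx":0,"dy":0,"dz":0.03,"roll":-8.7,"fingers":-1},
  {"dx":0,"dy":0,"dz":0.06,"roll":-8.7,"fingers":-1},
  {"dx":0,"dy":0,"dz":0.069,"roll":-8.7,"fingers":-1},
  {"dx":0,"dy":0,"dz":0.069,"roll":-8.7,"fingers":1},
  {"dx":0,"dy":0,"dz":0.069,"roll":-8.7,"fingers":1},
  {"dx":0,"dy":0,"dz":0.069,"roll":-8.7,"fingers":1},
  {"dx":0,"dy":0,"dz":0.069,"roll":-8.7,"fingers":1},
  {"dx":0,"dy":0,"dz":0.069,"roll":-8.7,"fingers":1},
], squeeze=30)

```text
time: 37.55
tool_pos: [0.6275, -0.1891, 0.0251]
tcp_rot: [0.721, 3.056, -0.0]
wrist_force: [-0.5, 0.5, 3.1]
width: 0.696
grip_force: 32.7
```

```bash
python3 -c "
from h import *
s=read_state();print(s['width'],s['grip_force'],s['tool_pos'])
go(*bed(-115,40),.08,64.7)"
```

```text
0.6963711983757004 32.689991535917216 [ 0.62749847 -0.1890861   0.02511968]
tool [ 0.6275 -0.1891  0.0251] phi 153.4 tilt [ 0.001 -0.    -1.   ] q6 -1.44 -> dx dy dz [ 0.1263 -0.011  -0.0551] roll 88.7
```

Emit:
step_arm([
  {"dx":0,"dy":0,"dz":-0.04,"roll":0,"fingers":1},
  {"dx":0.06,"dy":-0.005,"dz":-0.04,"roll":0,"fingers":1},
  {"dx":0.12,"dy":-0.011,"dz":-0.04,"roll":0,"fingers":1},
  {"dx":0.126,"dy":-0.011,"dz":-0.02,"roll":0,"fingers":1},
  {"dx":0.126,"dy":-0.011,"dz":0.01,"roll":0,"fingers":1},
  {"dx":0.126,"dy":-0.011,"dz":0.012,"roll":0,"fingers":1},
  {"dx":0.126,"dy":-0.011,"dz":0.012,"roll":0,"fingers":1},
  {"dx":0.126,"dy":-0.011,"dz":0.012,"roll":0,"fingers":-1},
])

```text
time: 38.55
tool_pos: [0.5104, -0.1428, 0.0133]
tcp_rot: [0.721, 3.056, -0.0]
wrist_force: [0.8, 0.0, 0.6]
width: 0.883
grip_force: 0.0
```

Emit:
step_arm([
  {"dx":0,"dy":0,"dz":0,"roll":0,"fingers":-1},
  {"dx":0,"dy":0,"dz":0,"roll":0,"fingers":-1},
  {"dx":0,"dy":0,"dz":-0.06,"roll":0,"fingers":-1},
  {"dx":0,"dy":0,"dz":-0.12,"roll":0,"fingers":-1},
])

```text
time: 39.05
tool_pos: [0.5083, -0.142, 0.1327]
tcp_rot: [-0.721, -3.055, -0.0]
wrist_force: [1.1, 0.2, 0.9]
width: 0.999
grip_force: 0.0
```

```bash
python3 -c "
from h import *
s=read_state();print(s['width'],s['tool_pos'])
feet((.015,.1))
sidefeet(.028)
go(.3888,-.3595-.017,.1,90,360)"
```

```text
0.9993555767382551 [ 0.50834361 -0.14201722  0.13266582]
foot [408. 221.] c 583.2 -270.2 size 64.0 24.4 ang -21.9 z [0.0291 0.0383 0.0458] bed (np.float64(6.2), np.float64(-44.1))
foot [346. 263.] c 496.8 -136.5 size 56.7 14.6 ang 70.8 z [0.0175 0.023  0.0298] bed (np.float64(-129.0), np.float64(39.9))
foot [447. 311.] c 387.8 -359.7 size 58.6 39.7 ang 89.9 z [0.0237 0.0284 0.033 ] bed (np.float64(-132.2), np.float64(-208.5))
(array([426., 265.]), 382.5, -355.0, 70.6, 42.3, 85.0)
(array([349., 260.]), 568.7, -271.5, 102.8, 88.7, 77.3)
tool [ 0.5151 -0.1442  0.1405] phi 153.4 tilt [ 0.014 -0.005 -1.   ] q6 -1.43 -> dx dy dz [ 0.0097 -0.2643  0.0398] roll 63.4
```

Emit:
step_arm([
  {"dx":0.002,"dy":-0.05,"dz":0,"roll":10,"fingers":-1},
  {"dx":0.004,"dy":-0.1,"dz":0,"roll":20,"fingers":-1},
  {"dx":0.006,"dy":-0.15,"dz":0,"roll":30,"fingers":-1},
  {"dx":0.008,"dy":-0.2,"dz":0.01,"roll":40,"fingers":-1},
  {"dx":0.0097,"dy":-0.25,"dz":0.02,"roll":50,"fingers":-1},
  {"dx":0.0097,"dy":-0.264,"dz":0.04,"roll":60,"fingers":-1},
  {"dx":0.0097,"dy":-0.264,"dz":0.04,"roll":63.4,"fingers":-1},
  {"dx":0.0097,"dy":-0.264,"dz":0.04,"roll":63.4,"fingers":-1},
])

```text
time: 40.15
tool_pos: [0.3821, -0.3741, 0.0916]
tcp_rot: [-2.22, -2.222, -0.0]
wrist_force: [-0.4, 1.2, -0.8]
width: 1.0
grip_force: 0.0
```

```bash
python3 -c "
from h import *
go(.3885,-.3597-.017,.010,90,360)"
```

```text
tool [ 0.3821 -0.3741  0.0916] phi 90.0 tilt [-0.001  0.001 -1.   ] q6 -0.82 -> dx dy dz [-0.0026  0.0065  0.0816] roll 0.0
```

Emit:
step_arm([
  {"dx":-0.0026,"dy":0.0065,"dz":0.02,"roll":0,"fingers":-0.65},
  {"dx":-0.0026,"dy":0.0065,"dz":0.05,"roll":0,"fingers":-0.65},
  {"dx":-0.0026,"dy":0.0065,"dz":0.082,"roll":0,"fingers":-0.65},
  {"dx":-0.0026,"dy":0.0065,"dz":0.083,"roll":0,"fingers":1},
  {"dx":-0.0026,"dy":0.0065,"dz":0.083,"roll":0,"fingers":1},
  {"dx":-0.0026,"dy":0.0065,"dz":0.083,"roll":0,"fingers":1},
  {"dx":-0.0026,"dy":0.0065,"dz":0.083,"roll":0,"fingers":1},
  {"dx":-0.0026,"dy":0.0065,"dz":0.083,"roll":0,"fingers":1},
], squeeze=40)

```text
time: 41.15
tool_pos: [0.3895, -0.3772, 0.01]
tcp_rot: [2.219, 2.221, -0.0]
wrist_force: [0.3, 0.2, -0.5]
width: 0.504
grip_force: 43.8
```

```bash
python3 -c "
from h import *
s=read_state();print(s['width'],s['grip_force'])
go(*bed(0,60),.085,64.7)"
```

```text
0.5044754306222605 43.76053635467542
tool [ 0.3895 -0.3772  0.01  ] phi 90.0 tilt [ 0.001 -0.001 -1.   ] q6 -0.82 -> dx dy dz [ 0.2034  0.2328 -0.075 ] roll 25.3
```

Emit:
step_arm([
  {"dx":0,"dy":0,"dz":-0.06,"roll":0,"fingers":1},
  {"dx":0.01,"dy":0.02,"dz":-0.11,"roll":0,"fingers":1},
  {"dx":0.05,"dy":0.06,"dz":-0.11,"roll":8,"fingers":1},
  {"dx":0.09,"dy":0.1,"dz":-0.11,"roll":16,"fingers":1},
  {"dx":0.13,"dy":0.15,"dz":-0.11,"roll":25.3,"fingers":1},
  {"dx":0.17,"dy":0.195,"dz":-0.1,"roll":25.3,"fingers":1},
  {"dx":0.2034,"dy":0.2328,"dz":-0.08,"roll":25.3,"fingers":1},
  {"dx":0.2034,"dy":0.2328,"dz":-0.075,"roll":25.3,"fingers":1},
])

```text
time: 42.15
tool_pos: [0.6232, -0.1701, 0.0829]
tcp_rot: [-2.649, -1.687, 0.0]
wrist_force: [-0.2, 0.1, -0.5]
width: 0.507
grip_force: 43.7
```

```bash
python3 -c "
from h import *
s=read_state();print(s['width'],s['grip_force'])
go(*bed(0,87),.075,64.7)"
```

```text
0.5066539881601007 43.74661651585484
tool [ 0.6232 -0.1701  0.0829] phi 65.0 tilt [-0.001  0.001 -1.   ] q6 0.13 -> dx dy dz [0.0234 0.0005 0.0079] roll 0.3
```

Emit:
step_arm([
  {"dx":0.0235,"dy":0.0005,"dz":0.004,"roll":0.3,"fingers":1},
  {"dx":0.0235,"dy":0.0005,"dz":0.008,"roll":0.3,"fingers":1},
  {"dx":0.0235,"dy":0.0005,"dz":0.008,"roll":0.3,"fingers":1},
], squeeze=25)

```text
time: 42.52
tool_pos: [0.6312, -0.153, 0.076]
tcp_rot: [-2.658, -1.675, 0.002]
wrist_force: [0.7, -0.1, -1.0]
width: 0.503
grip_force: 43.8
```

Emit:
step_arm([
  {"dx":0,"dy":0,"dz":0.01,"roll":0,"fingers":1},
  {"dx":0,"dy":0,"dz":0.018,"roll":0,"fingers":1},
  {"dx":0.002,"dy":0,"dz":0.025,"roll":0,"fingers":1},
  {"dx":0.004,"dy":0,"dz":0.032,"roll":0,"fingers":1},
  {"dx":0.007,"dy":0,"dz":0.038,"roll":0,"fingers":1},
  {"dx":0.01,"dy":0,"dz":0.044,"roll":0,"fingers":1},
  {"dx":0.013,"dy":0,"dz":0.05,"roll":0,"fingers":1},
  {"dx":0.015,"dy":0,"dz":0.054,"roll":0,"fingers":1},
])

```text
time: 43.52
tool_pos: [0.6354, -0.1449, 0.0238]
tcp_rot: [2.653, 1.676, -0.015]
wrist_force: [-22.7, -21.8, 34.9]
width: 0.507
grip_force: 59.3
```

Emit:
step_arm([
  {"dx":-0.002,"dy":0,"dz":-0.012,"roll":0,"fingers":1},
  {"dx":-0.002,"dy":0,"dz":-0.017,"roll":0,"fingers":1},
  {"dx":-0.002,"dy":0,"dz":-0.017,"roll":0,"fingers":1},
  {"dx":0.006,"dy":0,"dz":-0.013,"roll":0,"fingers":1},
  {"dx":0.01,"dy":0,"dz":-0.009,"roll":0,"fingers":1},
  {"dx":0.012,"dy":0,"dz":-0.005,"roll":0,"fingers":1},
  {"dx":0.012,"dy":0,"dz":-0.001,"roll":0,"fingers":1},
  {"dx":0.012,"dy":0,"dz":-0.001,"roll":0,"fingers":1},
], squeeze=20)

```text
time: 44.52
tool_pos: [0.6452, -0.1333, 0.0287]
tcp_rot: [2.649, 1.673, -0.004]
wrist_force: [-13.3, -17.5, 26.4]
width: 0.506
grip_force: 65.8
```

Run:
```python
from h import *
im=end_on()
```

```text
n 216 zmax 0.1653 [(0.03, array([ 87., 109.])), (0.04, array([ 82.9, 127. ])), (0.05, array([ 92.1, 134.3])), (0.06, array([104. , 141.1])), (0.07, array([113.2, 136.4]))]
0.5047642026149343 65.79544432461262 [-13.61558735 -17.94736966  25.12284268] [ 0.64525473 -0.13331857  0.02871012] (np.float64(3.8), np.float64(106.2))
```

Much the same state as with the first two feet, so I release the same way.

Emit:
step_arm([
  {"dx":0,"dy":0,"dz":0,"roll":0,"fingers":-0.6},
  {"dx":0,"dy":0,"dz":0,"roll":0,"fingers":-0.6},
  {"dx":0,"dy":0,"dz":0,"roll":0,"fingers":-0.6},
  {"dx":0,"dy":0,"dz":-0.05,"roll":0,"fingers":-0.6},
  {"dx":0,"dy":0,"dz":-0.1,"roll":0,"fingers":-0.6},
  {"dx":-0.06,"dy":0,"dz":-0.1,"roll":0,"fingers":0.3},
  {"dx":-0.06,"dy":0,"dz":-0.1,"roll":0,"fingers":0.3},
])

```text
time: 45.45
tool_pos: [0.617, -0.1841, 0.1235]
tcp_rot: [2.659, 1.672, -0.001]
wrist_force: [0.8, 0.5, -0.1]
width: 0.382
grip_force: 0.0
```

Emit:
step_arm([
  {"dx":-0.12,"dy":0,"dz":-0.02,"roll":0,"fingers":-1},
  {"dx":-0.16,"dy":0,"dz":-0.02,"roll":0,"fingers":-1},
  {"dx":-0.16,"dy":0,"dz":-0.02,"roll":0,"fingers":-1},
  {"dx":-0.16,"dy":0,"dz":-0.02,"roll":0,"fingers":-1},
])

```text
time: 45.95
tool_pos: [0.548, -0.3276, 0.1424]
tcp_rot: [-2.659, -1.671, 0.001]
wrist_force: [-0.2, 0.5, -0.2]
width: 0.995
grip_force: 0.0
```

Run:
```python
from h import *
im,P=feet((.015,.1)); cv2.imwrite("pics/t5.png",cv2.resize(im[150:330,300:500],None,fx=3,fy=3))
```

```text
foot [371. 207.] c 622.6 -192.5 size 59.2 47.1 ang 66.3 z [0.0329 0.041  0.0465] bed (np.float64(8.6), np.float64(43.0))
foot [400. 223.] c 585.7 -259.9 size 66.9 44.2 ang -24.9 z [0.031  0.0409 0.0464] bed (np.float64(4.1), np.float64(-33.7))
foot [348. 256.] c 510.6 -141.8 size 56.8 41.1 ang 66.0 z [0.0189 0.0262 0.0323] bed (np.float64(-114.2), np.float64(41.0))
```

View pics/t5.png

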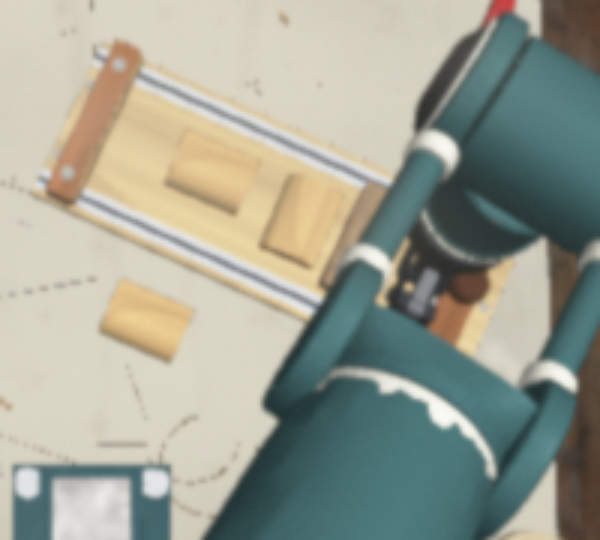

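```bash
python3 -c "
from h import *
go(*bed(8,43.5),.024,-24.2)"
```

```text
tool [ 0.5486 -0.3261  0.1421] phi 64.3 tilt [-0.001  0.002 -1.   ] q6 -0.13 -> dx dy dz [0.1529 0.0084 0.1183] roll 88.5
```

Emit:
step_arm([
  {"dx":0.05,"dy":0.003,"dz":0,"roll":10,"fingers":-1},
  {"dx":0.1,"dy":0.006,"dz":0,"roll":20,"fingers":-1},
  {"dx":0.153,"dy":0.0084,"dz":0,"roll":30,"fingers":-1},
  {"dx":0.153,"dy":0.0084,"dz":0,"roll":40,"fingers":-1},
  {"dx":0.153,"dy":0.0084,"dz":0,"roll":50,"fingers":-1},
  {"dx":0.153,"dy":0.0084,"dz":0.02,"roll":60,"fingers":-1},
  {"dx":0.153,"dy":0.0084,"dz":0.04,"roll":70,"fingers":-1},
  {"dx":0.153,"dy":0.0084,"dz":0.05,"roll":80,"fingers":-1},
])

```text
time: 47.0
tool_pos: [0.6217, -0.1887, 0.0905]
tcp_rot: [-3.11, 0.43, 0.006]
wrist_force: [0.4, -0.4, -0.6]
width: 1.002
grip_force: 0.0
```

```bash
python3 -c "
from h import *
go(*bed(8,43.5),.022,-24.2)"
```

```text
tool [ 0.6217 -0.1887  0.0905] phi -15.8 tilt [-0.004  0.002 -1.   ] q6 1.51 -> dx dy dz [0.0016 0.0029 0.0685] roll 8.4
```

Emit:
step_arm([
  {"dx":0.0016,"dy":0.001,"dz":0,"roll":8.4,"fingers":-0.75},
  {"dx":0.0016,"dy":0.001,"dz":0.03,"roll":8.4,"fingers":-0.75},
  {"dx":0.0016,"dy":0.001,"dz":0.06,"roll":8.4,"fingers":-0.75},
  {"dx":0.0016,"dy":0.001,"dz":0.069,"roll":8.4,"fingers":-0.75},
  {"dx":0.0016,"dy":0.001,"dz":0.069,"roll":8.4,"fingers":1},
  {"dx":0.0016,"dy":0.001,"dz":0.069,"roll":8.4,"fingers":1},
  {"dx":0.0016,"dy":0.001,"dz":0.069,"roll":8.4,"fingers":1},
  {"dx":0.0016,"dy":0.001,"dz":0.069,"roll":8.4,"fingers":1},
], squeeze=30)

```text
time: 48.0
tool_pos: [0.6244, -0.1935, 0.0252]
tcp_rot: [3.073, -0.652, 0.002]
wrist_force: [-0.1, -0.0, -0.6]
width: 0.693
grip_force: 34.1
```

```bash
python3 -c "
from h import *
s=read_state();print(s['width'],s['grip_force'],s['wrist_force'])
go(*bed(0,97),.09,64.7)"
```

```text
0.692734939285938 34.133347634851816 [-0.06354541 -0.00411186 -0.61364064]
tool [ 0.6244 -0.1935  0.0252] phi -24.0 tilt [ 0.001 -0.    -1.   ] q6 1.65 -> dx dy dz [-0.0093 -0.0543 -0.0648] roll -88.7
```

Emit:
step_arm([
  {"dx":0,"dy":0,"dz":-0.055,"roll":0,"fingers":1},
  {"dx":-0.009,"dy":-0.03,"dz":-0.06,"roll":-10,"fingers":1},
  {"dx":-0.0093,"dy":-0.054,"dz":-0.06,"roll":-20,"fingers":1},
  {"dx":-0.0093,"dy":-0.054,"dz":-0.06,"roll":-30,"fingers":1},
  {"dx":-0.0093,"dy":-0.054,"dz":-0.06,"roll":-40,"fingers":1},
  {"dx":-0.0093,"dy":-0.054,"dz":-0.06,"roll":-50,"fingers":1},
  {"dx":-0.0093,"dy":-0.054,"dz":-0.06,"roll":-60,"fingers":1},
  {"dx":-0.0093,"dy":-0.054,"dz":-0.06,"roll":-70,"fingers":1},
])

```text
time: 49.0
tool_pos: [0.6373, -0.1403, 0.0846]
tcp_rot: [2.888, 1.236, 0.001]
wrist_force: [0.2, 0.0, -0.5]
width: 0.698
grip_force: 34.2
```

```bash
python3 -c "
from h import *
s=read_state();print(s['width'],s['grip_force'],s['wrist_force'])
go(*bed(0,97),.0265,64.7)"
```

```text
0.6976082100114523 34.16311681154184 [ 0.21289748  0.00859353 -0.49612208]
tool [ 0.6373 -0.1403  0.0846] phi 46.4 tilt [ 0.001 -0.    -1.   ] q6 0.51 -> dx dy dz [0.0006 0.0002 0.0581] roll -18.3
```

Emit:
step_arm([
  {"dx":0,"dy":0,"dz":0,"roll":-9,"fingers":1},
  {"dx":0,"dy":0,"dz":0.01,"roll":-18.3,"fingers":1},
  {"dx":0,"dy":0,"dz":0.04,"roll":-18.3,"fingers":1},
  {"dx":0,"dy":0,"dz":0.057,"roll":-18.3,"fingers":1},
  {"dx":0,"dy":0,"dz":0.0585,"roll":-18.3,"fingers":1},
  {"dx":0,"dy":0,"dz":0.0585,"roll":-18.3,"fingers":1},
  {"dx":0,"dy":0,"dz":0.0585,"roll":-18.3,"fingers":-1},
  {"dx":0,"dy":0,"dz":0.0585,"roll":-18.3,"fingers":-1},
])

```text
time: 50.0
tool_pos: [0.6381, -0.1403, 0.0269]
tcp_rot: [2.658, 1.672, 0.002]
wrist_force: [0.3, -0.0, 1.2]
width: 0.999
grip_force: 0.0
```

Emit:
step_arm([
  {"dx":0,"dy":0,"dz":0,"roll":0,"fingers":-1},
  {"dx":0,"dy":0,"dz":-0.05,"roll":0,"fingers":-1},
  {"dx":0,"dy":0,"dz":-0.09,"roll":0,"fingers":-1},
  {"dx":0,"dy":0,"dz":-0.09,"roll":0,"fingers":-1},
])

```text
time: 50.5
tool_pos: [0.6408, -0.141, 0.1211]
tcp_rot: [2.653, 1.669, 0.01]
wrist_force: [0.3, 0.7, -0.0]
width: 0.999
grip_force: 0.0
```

```bash
python3 -c "
from h import *
go(.5104,-.142,.1,154)"
```

```text
tool [ 0.6408 -0.141   0.1211] phi 64.4 tilt [ 0.009 -0.002 -1.   ] q6 0.19 -> dx dy dz [-0.0574 -0.1173  0.0199] roll -89.6
```

Emit:
step_arm([
  {"dx":-0.02,"dy":-0.04,"dz":0,"roll":-10,"fingers":-1},
  {"dx":-0.04,"dy":-0.08,"dz":0,"roll":-20,"fingers":-1},
  {"dx":-0.0574,"dy":-0.117,"dz":0,"roll":-30,"fingers":-1},
  {"dx":-0.0574,"dy":-0.117,"dz":0,"roll":-40,"fingers":-1},
  {"dx":-0.0574,"dy":-0.117,"dz":0,"roll":-50,"fingers":-1},
  {"dx":-0.0574,"dy":-0.117,"dz":0.02,"roll":-60,"fingers":-1},
  {"dx":-0.0574,"dy":-0.117,"dz":0.03,"roll":-70,"fingers":-1},
  {"dx":-0.0574,"dy":-0.117,"dz":0.04,"roll":-80,"fingers":-1},
])

```text
time: 51.5
tool_pos: [0.5059, -0.1409, 0.0742]
tcp_rot: [-0.953, -2.992, -0.0]
wrist_force: [0.4, -0.6, 0.3]
width: 1.0
grip_force: 0.0
```

```bash
python3 -c "
from h import *
feet((.012,.1))
go(.5104,-.142,.008,154)"
```

```text
foot [352. 195.] c 649.7 -150.5 size 46.1 39.6 ang -24.7 z [0.0329 0.0419 0.0473] bed (np.float64(15.2), np.float64(92.6))
foot [404. 221.] c 585.7 -260.7 size 66.8 44.6 ang -24.1 z [0.0275 0.0404 0.0466] bed (np.float64(4.4), np.float64(-34.4))
tool [ 0.5049 -0.1405  0.0729] phi 145.0 tilt [-0.004  0.001 -1.   ] q6 -1.28 -> dx dy dz [-0.0056  0.002   0.0649] roll -9.0
```

Emit:
step_arm([
  {"dx":-0.0056,"dy":0.002,"dz":0.02,"roll":-9,"fingers":-1},
  {"dx":-0.0056,"dy":0.002,"dz":0.05,"roll":-9,"fingers":-1},
  {"dx":-0.0056,"dy":0.002,"dz":0.064,"roll":-9,"fingers":-1},
  {"dx":-0.0056,"dy":0.002,"dz":0.064,"roll":-9,"fingers":1},
  {"dx":-0.0056,"dy":0.002,"dz":0.064,"roll":-9,"fingers":1},
  {"dx":-0.0056,"dy":0.002,"dz":0.064,"roll":-9,"fingers":1},
  {"dx":-0.0056,"dy":0.002,"dz":0.064,"roll":-9,"fingers":1},
  {"dx":-0.0056,"dy":0.002,"dz":0.064,"roll":-9,"fingers":1},
], squeeze=30)

```text
time: 52.55
tool_pos: [0.5129, -0.1429, 0.0122]
tcp_rot: [0.724, 3.056, -0.0]
wrist_force: [-0.4, 0.5, 2.3]
width: 0.691
grip_force: 32.3
```

```bash
python3 -c "
from h import *
s=read_state();print(s['width'],s['grip_force'],s['wrist_force'])
go(*bed(0,46),.09,64.7)"
```

```text
0.6914395251748782 32.331149891151654 [-0.43484757  0.46823984  2.32879606]
tool [ 0.5129 -0.1429  0.0122] phi 153.3 tilt [ 0.001 -0.    -1.   ] q6 -1.42 -> dx dy dz [-0.1116  0.0077 -0.0777] roll 88.6
```

Emit:
step_arm([
  {"dx":0,"dy":0,"dz":-0.05,"roll":5,"fingers":1},
  {"dx":-0.03,"dy":0.0,"dz":-0.078,"roll":15,"fingers":1},
  {"dx":-0.07,"dy":0.004,"dz":-0.078,"roll":25,"fingers":1},
  {"dx":-0.1116,"dy":0.0077,"dz":-0.078,"roll":35,"fingers":1},
  {"dx":-0.1116,"dy":0.0077,"dz":-0.078,"roll":45,"fingers":1},
  {"dx":-0.1116,"dy":0.0077,"dz":-0.078,"roll":55,"fingers":1},
  {"dx":-0.1116,"dy":0.0077,"dz":-0.07,"roll":65,"fingers":1},
  {"dx":-0.1116,"dy":0.0077,"dz":-0.06,"roll":75,"fingers":1},
])

```text
time: 53.55
tool_pos: [0.616, -0.1861, 0.0717]
tcp_rot: [2.441, 1.977, 0.0]
wrist_force: [-0.0, -1.6, -0.8]
width: 0.697
grip_force: 32.9
```

```bash
python3 -c "
from h import *
s=read_state();print(s['width'],s['grip_force'],s['wrist_force'])
go(*bed(0,46),.0275,64.7)"
```

```text
0.6965708065460351 32.929361226970286 [-0.02194483 -1.60827897 -0.83603801]
tool [ 0.616  -0.1861  0.0717] phi 78.0 tilt [ 0. -0. -1.] q6 -0.12 -> dx dy dz [-0.0001  0.      0.0442] roll 13.3
```

Emit:
step_arm([
  {"dx":0,"dy":0,"dz":0,"roll":7,"fingers":1},
  {"dx":0,"dy":0,"dz":0,"roll":13.3,"fingers":1},
  {"dx":0,"dy":0,"dz":0.025,"roll":13.3,"fingers":1},
  {"dx":0,"dy":0,"dz":0.043,"roll":13.3,"fingers":1},
  {"dx":0,"dy":0,"dz":0.045,"roll":13.3,"fingers":1},
  {"dx":0,"dy":0,"dz":0.045,"roll":13.3,"fingers":1},
  {"dx":0,"dy":0,"dz":0.045,"roll":13.3,"fingers":-1},
  {"dx":0,"dy":0,"dz":0.045,"roll":13.3,"fingers":-1},
])

```text
time: 54.55
tool_pos: [0.6158, -0.1859, 0.0267]
tcp_rot: [-2.649, -1.689, -0.0]
wrist_force: [0.7, 0.1, 0.9]
width: 1.001
grip_force: 0.0
```

Emit:
step_arm([
  {"dx":0,"dy":0,"dz":0,"roll":0,"fingers":-1},
  {"dx":0,"dy":0,"dz":-0.06,"roll":0,"fingers":-1},
  {"dx":0,"dy":0,"dz":-0.1,"roll":0,"fingers":-1},
  {"dx":-0.2,"dy":0,"dz":-0.1,"roll":10,"fingers":-1},
  {"dx":-0.2,"dy":0,"dz":-0.1,"roll":20,"fingers":-1},
  {"dx":-0.2,"dy":0,"dz":-0.1,"roll":30,"fingers":-1},
  {"dx":-0.2,"dy":0,"dz":-0.1,"roll":40,"fingers":-1},
  {"dx":-0.2,"dy":0,"dz":-0.1,"roll":50,"fingers":-1},
])

```text
time: 55.55
tool_pos: [0.5304, -0.3692, 0.1268]
tcp_rot: [3.116, 0.398, 0.0]
wrist_force: [0.4, 0.1, 0.7]
width: 0.997
grip_force: 0.0
```

Run:
```python
from h import *
im,P=feet(); cv2.imwrite("pics/t6.png",cv2.resize(im[150:330,300:500],None,fx=3,fy=3))
ims,_=read_camera("side"); cv2.imwrite("pics/s9.png",cv2.resize(ims[220:320,260:400],None,fx=4,fy=4))
go(*bed(2,-159.4),.062,-25.3)
```

```text
foot [359. 204.] c 627.2 -164.6 size 85.4 61.3 ang 64.0 z [0.0326 0.041  0.047 ] bed (np.float64(0.8), np.float64(70.2))
foot [400. 223.] c 585.2 -259.2 size 65.6 43.4 ang -24.1 z [0.0314 0.0406 0.047 ] bed (np.float64(3.3), np.float64(-33.2))
tool [ 0.531  -0.3679  0.1267] phi 15.0 tilt [ 0.  0. -1.] q6 0.67 -> dx dy dz [-0.0022  0.0044  0.0647] roll 40.3
```

View pics/t6.png

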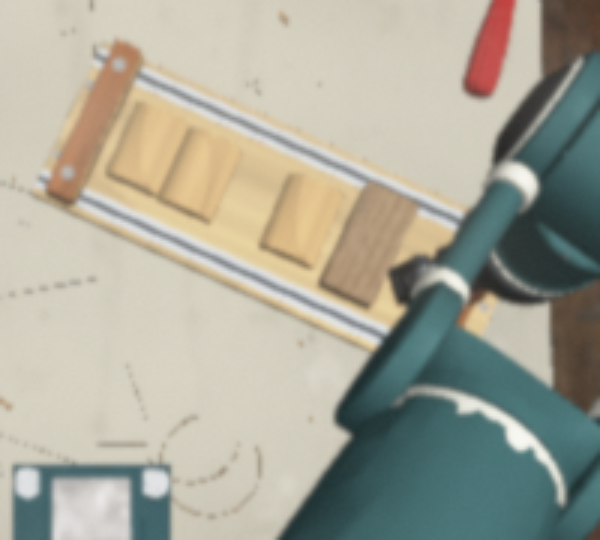

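Emit:
step_arm([
  {"dx":-0.0022,"dy":0.0044,"dz":0,"roll":10,"fingers":-1},
  {"dx":-0.0022,"dy":0.0044,"dz":0,"roll":20,"fingers":-1},
  {"dx":-0.0022,"dy":0.0044,"dz":0,"roll":30,"fingers":-1},
  {"dx":-0.0022,"dy":0.0044,"dz":0,"roll":40.3,"fingers":-1},
  {"dx":-0.0022,"dy":0.0044,"dz":0.02,"roll":40.3,"fingers":-1},
  {"dx":-0.0022,"dy":0.0044,"dz":0.05,"roll":40.3,"fingers":-1},
  {"dx":-0.0022,"dy":0.0044,"dz":0.0635,"roll":40.3,"fingers":-1},
  {"dx":-0.0022,"dy":0.0044,"dz":0.0635,"roll":40.3,"fingers":-1},
])

```text
time: 56.65
tool_pos: [0.5292, -0.3709, 0.0608]
tcp_rot: [-3.065, 0.682, 0.006]
wrist_force: [-0.7, 0.1, 0.7]
width: 0.998
grip_force: 0.0
```

Emit:
step_arm([
  {"dx":0,"dy":0,"dz":0,"roll":0,"fingers":1},
  {"dx":0,"dy":0,"dz":0,"roll":0,"fingers":1},
  {"dx":0,"dy":0,"dz":0,"roll":0,"fingers":1},
  {"dx":0,"dy":0,"dz":0,"roll":0,"fingers":1},
  {"dx":0,"dy":0,"dz":0,"roll":0,"fingers":1},
  {"dx":0,"dy":0,"dz":0,"roll":0,"fingers":1},
], squeeze=50)

```text
time: 57.4
tool_pos: [0.531, -0.3727, 0.0645]
tcp_rot: [3.065, -0.686, 0.002]
wrist_force: [-0.8, 0.8, 6.0]
width: 0.323
grip_force: 49.3
```

```bash
python3 -c "
from h import *
s=read_state();print(s['width'],s['grip_force'],s['wrist_force'],inbed(s['tool_pos']))
go(*bed(0,-66),.0635,-25.3)"
```

```text
0.3234157474508035 49.32822346687317 [-0.84392209  0.78089368  6.00290991] (np.float64(2.9), np.float64(-159.1))
tool [ 0.531  -0.3727  0.0645] phi -25.2 tilt [ 0.001 -0.001 -1.   ] q6 1.36 -> dx dy dz [-0.0028 -0.0931  0.001 ] roll 0.1
```

Emit:
step_arm([
  {"dx":0,"dy":-0.01,"dz":0,"roll":0,"fingers":1},
  {"dx":0,"dy":-0.02,"dz":0,"roll":0,"fingers":1},
  {"dx":0,"dy":-0.03,"dz":0,"roll":0,"fingers":1},
  {"dx":0,"dy":-0.04,"dz":0,"roll":0,"fingers":1},
  {"dx":0,"dy":-0.048,"dz":0,"roll":0,"fingers":1},
  {"dx":0,"dy":-0.056,"dz":0,"roll":0,"fingers":1},
  {"dx":0,"dy":-0.064,"dz":0,"roll":0,"fingers":1},
  {"dx":0,"dy":-0.07,"dz":0,"roll":0,"fingers":1},
])

```text
time: 58.4
tool_pos: [0.5604, -0.3104, 0.0645]
tcp_rot: [3.063, -0.685, 0.002]
wrist_force: [-4.7, -4.0, 5.5]
width: 0.314
grip_force: 49.7
```

```bash
python3 -c "
from h import *
s=read_state();print(s['width'],s['grip_force'],s['wrist_force'],inbed(s['tool_pos']))
feet()
go(*bed(0,-66),.0635,-25.3)"
```

```text
0.31392629116842785 49.70517039299011 [-4.66149488 -3.97180394  5.49652157] (np.float64(2.8), np.float64(-90.2))
foot [358. 203.] c 627.8 -164.4 size 86.8 60.5 ang 63.0 z [0.0325 0.0411 0.0468] bed (np.float64(1.3), np.float64(70.7))
foot [390. 219.] c 593.9 -237.4 size 61.2 44.6 ang -26.2 z [0.0321 0.0406 0.047 ] bed (np.float64(1.9), np.float64(-9.8))
tool [ 0.5607 -0.3097  0.0645] phi -25.2 tilt [ 0.001 -0.002 -1.   ] q6 1.47 -> dx dy dz [-0.0028 -0.0234  0.001 ] roll 0.1
```

Straight so far. Next I push home, going slightly past contact.

Emit:
step_arm([
  {"dx":0,"dy":-0.006,"dz":0,"roll":0,"fingers":1},
  {"dx":0,"dy":-0.012,"dz":0,"roll":0,"fingers":1},
  {"dx":0,"dy":-0.018,"dz":0,"roll":0,"fingers":1},
  {"dx":0,"dy":-0.022,"dz":0,"roll":0,"fingers":1},
  {"dx":0,"dy":-0.026,"dz":0,"roll":0,"fingers":1},
  {"dx":0,"dy":-0.028,"dz":0,"roll":0,"fingers":1},
  {"dx":0,"dy":-0.028,"dz":0,"roll":0,"fingers":1},
])

```text
time: 59.32
tool_pos: [0.5708, -0.2884, 0.0645]
tcp_rot: [3.059, -0.683, -0.0]
wrist_force: [-8.2, -13.0, 5.4]
width: 0.318
grip_force: 49.9
```

```bash
python3 -c "
from h import *
s=read_state();w=s['wrist_force'];print(s['width'],s['grip_force'],w,w[:2]@BY,inbed(s['tool_pos']))
feet()"
```

```text
0.31844765572724115 49.85056400299072 [ -8.22928162 -13.03956305   5.39342532] -15.305689622372734 (np.float64(2.7), np.float64(-65.8))
foot [363. 205.] c 623.6 -173.4 size 133.6 61.0 ang 64.6 z [0.0322 0.041  0.0472] bed (np.float64(1.4), np.float64(60.7))
```

Emit:
step_arm([
  {"dx":0,"dy":-0.003,"dz":0,"roll":0,"fingers":1},
  {"dx":0,"dy":-0.006,"dz":0,"roll":0,"fingers":1},
  {"dx":0,"dy":-0.008,"dz":0,"roll":0,"fingers":1},
  {"dx":0,"dy":-0.008,"dz":0,"roll":0,"fingers":1},
  {"dx":0,"dy":-0.008,"dz":0,"roll":0,"fingers":1},
  {"dx":0,"dy":-0.008,"dz":0,"roll":0,"fingers":1},
])

```text
time: 60.12
tool_pos: [0.5709, -0.2881, 0.0646]
tcp_rot: [3.049, -0.679, -0.004]
wrist_force: [-18.9, -35.6, 4.0]
width: 0.321
grip_force: 50.8
```

Emit:
step_arm([
  {"dx":0,"dy":0.0055,"dz":0,"roll":0,"fingers":1},
  {"dx":0,"dy":0.008,"dz":0,"roll":0,"fingers":-0.1},
  {"dx":0,"dy":0.008,"dz":0,"roll":0,"fingers":-0.3},
  {"dx":0,"dy":0.008,"dz":0,"roll":0,"fingers":-0.3},
  {"dx":0,"dy":0.008,"dz":0,"roll":0,"fingers":-0.3},
  {"dx":0,"dy":0.008,"dz":-0.05,"roll":0,"fingers":-0.3},
  {"dx":0,"dy":0.008,"dz":-0.1,"roll":0,"fingers":-0.3},
])

```text
time: 61.0
tool_pos: [0.5718, -0.2825, 0.1631]
tcp_rot: [-3.065, 0.685, 0.004]
wrist_force: [0.8, -0.5, 0.2]
width: 0.649
grip_force: 0.0
```

Emit:
step_arm([
  {"dx":-0.0,"dy":0.15,"dz":-0.05,"roll":0,"fingers":-0.3},
  {"dx":0,"dy":0.2,"dz":-0.05,"roll":0,"fingers":-0.3},
  {"dx":0,"dy":0.2,"dz":-0.05,"roll":0,"fingers":-0.3},
  {"dx":0,"dy":0.2,"dz":-0.05,"roll":0,"fingers":-0.3},
  {"dx":0,"dy":0.2,"dz":-0.05,"roll":0,"fingers":-0.3},
])

```text
time: 61.62
tool_pos: [0.4868, -0.4649, 0.2133]
tcp_rot: [-3.065, 0.689, -0.001]
wrist_force: [-0.9, 1.0, 0.6]
width: 0.655
grip_force: 0.0
```

Run:
```python
from h import *
im,P=feet(); cv2.imwrite("pics/t7.png",cv2.resize(im[150:330,300:500],None,fx=3,fy=3))
hsv=cv2.cvtColor(im,cv2.COLOR_BGR2HSV); z=P[...,2]; e=(P[...,:2]-BM)*1000; by=e@BY;bx=e@BX
m=(abs(bx)<45)&(by>-60)&(by<-3)&(z>.034)&(z<.047)&(hsv[...,1]<86); print("pack",rects(m,.045,60))
```

```text
foot [363. 206.] c 626.2 -175.1 size 136.1 67.8 ang 63.1 z [0.032  0.0409 0.047 ] bed (np.float64(4.5), np.float64(60.3))
pack [(array([401., 220.]), 587.3, -253.6, 84.0, 42.2, -25.0)]
```

View pics/t7.png

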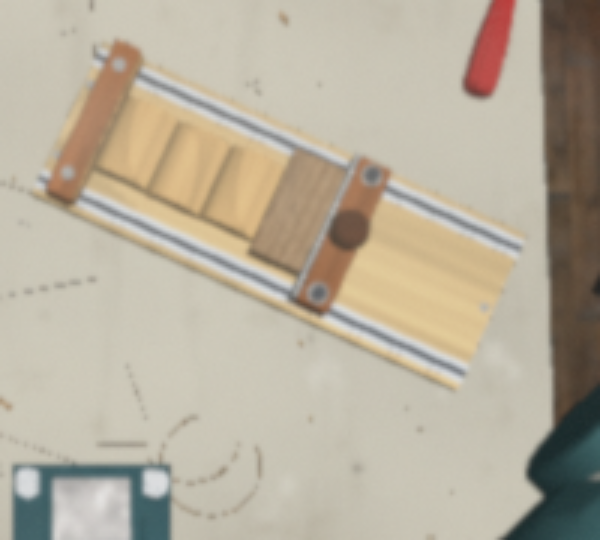

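The row is closed up: fence, three feet arch-up, packing block square at -25.0°, then the jaw. The press reached about 40 N and the arm is clear, so I'm handing in.

```bash
python3 -c "
from workcell import finish_job
print(finish_job())"
```

```text
the job is handed in; nothing more can be done
None
```

I handed the job in at about 62 s: all three feet lie flat side down in one tight row from the fence, with the packing block square between the last foot and the jaw, which I pressed home at about 40 N and released. The final picture shows the row closed up and the arm clear; the hand-in gave no verdict.

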